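# Lay out the flange-seal parts for assembly

### The arm

A 6-joint arm with a two-finger parallel gripper is mounted at the origin on a cart in front of the work surface, level with it; the furniture and walls round the work are solid. World frame = base frame: x ahead of the robot, y to its left, z up, the work surface at z = 0. Lengths are in m, angles in degrees, forces in N, time in s.
With the tool pointing down it reaches from about 0.4 to 0.825 m from the base axis. Payload 7 kg.
Tool frame: the origin (TCP) lies at the very end of the fingers, on their centre line; the grasp point (between the pads) lies 19 mm behind it; z points along the fingers, y is the line along which they close (so a half turn about z gives the same grasp; the last joint's range is limited). The gripper opens to 88 mm and grips with 3 to 60 N. Pads are 19 mm wide; open, the fingers measure 130 mm over their backs; the gripper's body (78 mm by 193 mm) begins 47 mm behind the grasp point.
Start: joints at [-55.686, 20.546, 0.682, 0, -70.136, -16.507], TCP at [0.206, -0.643, 0.227] pointing down, gripper open.
Joint ranges: [-176.03, 176.03], [-82.01, 121.73], [-58.28, 71.71], [-173.87, 95.51], [-174.79, -0.11], [-173.66, 173.66]. Speed limits (degrees/s): [136.94, 136.94, 172.46, 180, 180, 180].

### API

Orientations are given as [roll, pitch, yaw] about the fixed x, y, z axes, in that order (R = Rz(yaw) Ry(pitch) Rx(roll)).
In Python, from plant import ctrl, cams, workorder gives the robot as it stands.
- The arm moves only by the tool play_rows, never from a script. Its argument "motion" is a list of rows, each an object of numbers: "x", "y", "z": the shift along the tool's x, y, z normalised to -1 to 1, where 1 is 0.025 m; "rx", "ry", "rz": the turn, a rotation vector about the tool's x, y, z normalised to -1 to 1, where 1 is 4 degrees. A call has 1 to 20 rows; each row shifts and turns the commanded pose from where the row before left it, along the tool's axes as they then stand; what a row does not reach is not made up. A row lasts 1/8 s, in which the tool goes at most 62.5 mm and 10.7 degrees, less where a joint would pass 70% of its speed; a pose out of reach is approached as far as the arm can. A call with a number of a shift or a turn outside -1 to 1 is refused whole. A call with a gripper value outside its range is refused whole. "fingers" is the opening, from -1 (shut) to 1 (fully open), set as the call begins (left out, the last holds). The fingers move at their own pace and stop on an object; the grip force is fixed at half the most. Time passes only in rows, so rows that do not move let the fingers close. It gives the time, the measured TCP pose, the force, the opening and the grip force at its end, in the units of the state.
- ctrl.get_obs(): the state, without advancing time (a new reading comes with each control period).
- cams.snapshot(name): name is "side" or "top" or "wrist"; returns the picture (384x512x3 uint8, blue, green, red); there is no depth.
- cams.get_calibration(name): a dict with "vertical_fov" (degrees; the focal length in pixels is half the picture's height over the tangent of half this angle, whatever the lens; pixels are square), "cx", "cy" (the principal point, pixels), "position" and "rotation" of the camera in the world. Camera axes: x right, y up, looking along -z (the intrinsics and any distortion apply to the point x, -y, -z); pixel columns grow to the right and rows downward; lengths in m; the calibration is good to about 2 mm. A picture is of the moment at which its call begins: read the wrist's pose just before it. get_calibration takes no time and is no camera call; for the wrist camera it gives the pose at the moment of the call.
- workorder.close_job(): hands the job in; it is judged then, once.
The state is a dict: "clock": time; "joint_pos": joint angles; "qvel": joint speeds; "tau": joint torques, N m; "tool_pos": TCP position; "orientation": TCP orientation; "force": force on the tool from outside, world axes, zero at the start; "moment": the same for the moment, N m; "opening": finger opening in m; "gripper_force": force on a finger pad.
Only numpy, scipy, OpenCV 4.12 (cv2) and the standard library are available. Lean on these libraries where they do the work, as an engineer would, in place of code of your own. Each camera call takes 0.05 s, during which the arm holds its last target. There are 200 camera calls.

### The job

Set the sealing parts out for assembly: lay the large blank flange flat on the bench midway between the centres of the foam block and the white cup, and lay the seal ring flat and centred on top of it. Lay the clamp flat on the bench directly in front of the white cup (on the robot's side), close to the cup but not touching it, and press the small card box fully home into the pocket of the foam block. Leave the small blank flange, the tape roll and the vial where they are.

Things in the scene. Friction and masses are not known exactly. Their poses are not given: they have to be found in the camera images.
- foam_block: grey foam block on a thin black base board, 106 x 82 x 30 mm over all, does not move; origin at the centre of its underside on the bench, long side along its x axis, z up. In the middle of its top a rectangular pocket 66 mm (along x) by 44 mm (along y) and 10 mm deep with a chamfered mouth; pocket floor 20 mm above the bench, foam top 30 mm above the bench
- white_cup: thick-walled round white plastic cup, open at the top, 68 mm diameter, 55 mm high, does not move; origin at the centre of its underside on the bench; its x axis points straight away from the robot and its y axis to the robot's left
- gasket_box: small closed tan card box, 36 mm (x) x 58 mm (y) x 24 mm high; origin at the centre of its underside. It fits the foam pocket with its long side along the pocket's long side (either way round); seated, it stands 14 mm proud of the foam
- large_flange: large steel blank flange, a flat round disc 55 mm diameter, 6 mm thick, larger of the two discs; origin at the centre of its underside. Discs and ring may start on the front strip of the bench before a tall fixed evaporator (front at x = 0.44 m where y < -0.05 m, glass overhanging to x = 0.55 m, y = 0.04 m): travel there near the robot, close the fingers along y
- seal_ring: centering ring: white metal ring with a black O-ring round it, 38 mm diameter to hold, 42 mm over the soft O-ring, 8 mm thick, open in the middle; origin at the centre of its underside
- clamp: hinged flange clamp: pale metal ring with a wing nut at its -y end, 64 mm (x) x 80 mm (y) x 17 mm high, does not open; origin near its middle at the underside. Best gripped across the ring along its x axis, at x = -4 mm, y = +7 mm from the origin, where it is 56 mm wide
- small_flange: small steel blank flange, a flat round disc 40 mm diameter, 6 mm thick, to be left alone; origin at the centre of its underside
- tape_roll: roll of blue masking tape lying flat, 68 mm diameter, 19 mm high, to be left alone; origin at the centre of its underside
- vial: glass sample vial with a black screw cap, 28 mm diameter, 60 mm high, to be left alone; origin at the centre of its underside

How it is judged:
By the outcome, as a careful person would: the job done as asked, in the order asked, and still so for the second after the job is handed in, with the robot touching nothing.
It also fails if it takes over 106 s, if anything falls off the work surface, if the arm or the gripper's body presses on something with over 40 N, if the wrist force passes 120 N, or if a joint passes its speed limit or range.

## Working session

There is one attempt and no reset: what is moved stays moved. The work goes in short steps, Python scripts to look and compute and a tool call to move; the robot and the scene stay as the last step left them, time stands still between calls to the robot, and variables do not carry over. Pictures are saved under pics/ and viewed, at most 14 in all, crops included, and the job is handed in when it is done.

Besides the shell and the picture viewer there is one more tool, called as a command line: name --argument value ..., lists and objects as JSON in quotes. play_rows: Moves the arm, as the interface text tells. Its arguments: {"type":"object","properties":{"motion":{"type":"array"},"fingers":{"type":"number"}},"required":["motion"]}

```bash
ls; mkdir -p pics; python3 - <<'E'
from plant import ctrl,cams
import cv2
print(ctrl.get_obs())
for n in("side","top","wrist"):
    print(n,cams.get_calibration(n))
    cv2.imwrite(f"pics/{n}0.png",cams.snapshot(n))
E
```

```text
pics
{'clock': 0.0, 'joint_pos': array([-5.56866955e+01,  2.05911047e+01,  6.36414792e-01, -2.13325375e-02,
       -7.01354421e+01, -1.65078575e+01]), 'qvel': array([-0.04704445,  0.04682502, -0.09342699, -0.01620197, -0.02523602,
       -0.03390246]), 'tau': array([ 9.44304229e-04, -5.82711160e+01,  2.93062592e+01,  6.99709520e+00,
        6.88963104e-03, -1.85733165e-04]), 'tool_pos': array([ 0.20626104, -0.64222288,  0.22564266]), 'orientation': array([ 1.79907884e+02, -6.38578132e-03, -1.62201812e+02]), 'force': array([ 0.65285327, -0.84064879,  0.31188448]), 'moment': array([-0.01676869, -0.03470086,  0.04893763]), 'gripper_force': 0.0, 'opening': 0.08814070564536222}
side {'vertical_fov': 54.5422664534561, 'cx': 257.90680046530304, 'cy': 192.70270846840515, 'position': array([0.2635696 , 0.87093448, 0.6853896 ]), 'rotation': array([  53.13558788,    0.40329853, -161.25730023])}
top {'vertical_fov': 49.225085562795904, 'cx': 255.74533255806404, 'cy': 196.47489973545467, 'position': array([0.37668438, 0.00867504, 1.31474051]), 'rotation': array([  8.66008566,   0.76820244, -91.59010616])}
wrist {'vertical_fov': 62.457237255031124, 'cx': 257.04510564848397, 'cy': 191.0679521554832, 'position': array([ 0.13401672, -0.66576283,  0.38251827]), 'rotation': array([-16.38909494,  -0.13296693, 107.79136494])}
```

View pics/top0.png

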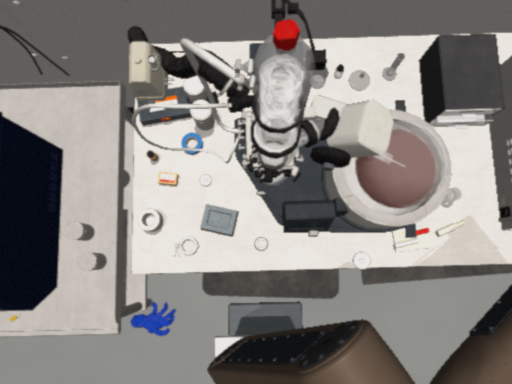

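View pics/side0.png

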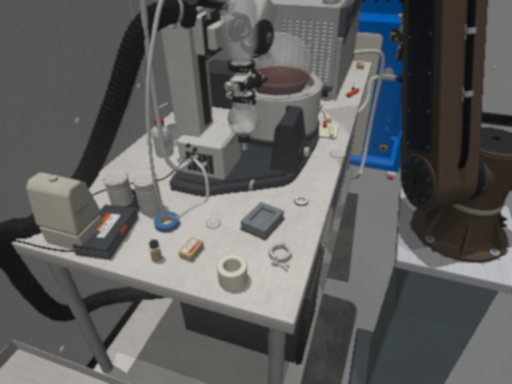

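The top view shows the foam block at about (220,220), cup (151,220), box (168,179), clamp (188,245), ring (261,243), discs (206,180) and (362,260), tape (192,143) and vial (152,156). The side view agrees. Next I'll crop in to measure.

```bash
cat > h.py <<'E'
import numpy as np, cv2
from scipy.spatial.transform import Rotation as R
from plant import ctrl,cams
def cal(n): 
    c=cams.get_calibration(n); f=192/np.tan(np.radians(c["vertical_fov"]/2))
    return f,c["cx"],c["cy"],np.array(c["position"]),R.from_euler("xyz",c["rotation"],degrees=True).as_matrix()
def p2w(C,u,v,z):
    f,cx,cy,p,M=C; d=M@np.array([(u-cx)/f,-(v-cy)/f,-1]); return p+d*(z-p[2])/d[2]
def w2p(C,X):
    f,cx,cy,p,M=C; q=M.T@(np.array(X)-p); return np.array([cx+f*q[0]/-q[2],cy-f*q[1]/-q[2]])
E
python3 - <<'E'
from h import *
im=cv2.imread("pics/top0.png")
a=cv2.resize(im[165:260,140:280],None,fx=5,fy=5,interpolation=cv2.INTER_CUBIC)
b=cv2.resize(im[235:275,330:390],None,fx=5,fy=5,interpolation=cv2.INTER_CUBIC)
a=np.vstack([a[:475],np.zeros((5,700,3),np.uint8)]); 
cv2.imwrite("pics/topa.png",a); cv2.imwrite("pics/topb.png",b)
C=cal("top")
for n,u,v,z in [("foam",220,220,.03),("cup",151,220,.055),("box",168,179,.024),("d1",206,180,.006),("clamp",188.5,245,.015),("ring",261,243,.008),("d2",362,260,.006)]: print(n,p2w(C,u,v,z).round(3))
E
```

```text
foam [0.503 0.132 0.03 ]
cup [0.506 0.339 0.055]
box [0.637 0.295 0.024]
d1 [0.634 0.177 0.006]
clamp [0.43  0.232 0.015]
ring [0.43  0.008 0.008]
d2 [ 0.369 -0.301  0.006]
```

View pics/topa.png

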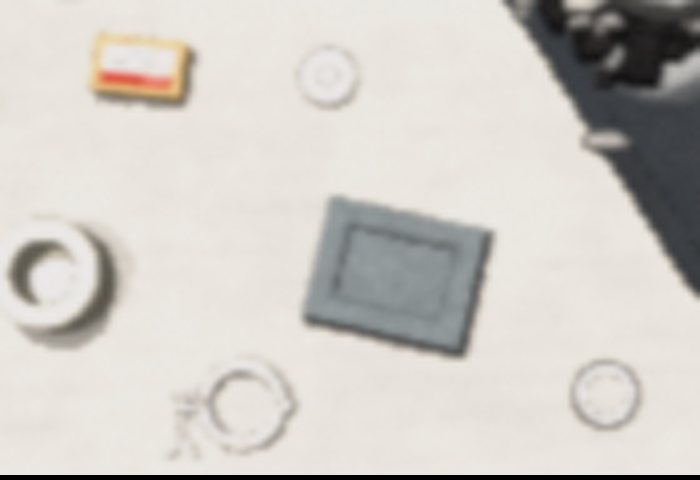

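View pics/topb.png

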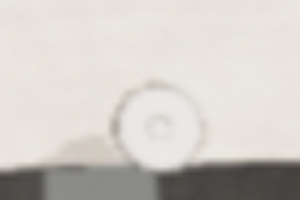

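The small disc at (206,180) is about 38 mm across, so it's the small flange. The large flange, about 57 mm, is at (361.6,260.2). The foam block is turned by roughly 12°, and the clamp's wing nut points left (+y). I'll turn to yaw 180 and go over the large flange.

play_rows --motion '[{"rz": 0.89},{"rz": 0.89},{"rz": 0.89},{"rz": 0.89},{"rz": 0.89},{"x": -0.435,"y": 0.91,"z": 0.28},{"x": -0.435,"y": 0.91,"z": 0.28},{"x": -0.435,"y": 0.91,"z": 0.28},{"x": -0.435,"y": 0.91,"z": 0.28},{"x": -0.435,"y": 0.91,"z": 0.28},{"x": -0.435,"y": 0.91,"z": 0.28},{"x": -0.435,"y": 0.91,"z": 0.28},{"x": -0.435,"y": 0.91,"z": 0.28},{"x": -0.435,"y": 0.91,"z": 0.28},{"x": -0.435,"y": 0.91,"z": 0.28},{"x": -0.435,"y": 0.91,"z": 0.28},{"x": -0.435,"y": 0.91,"z": 0.28},{"x": -0.435,"y": 0.91,"z": 0.28},{"x": -0.435,"y": 0.91,"z": 0.28},{"x": -0.435,"y": 0.91,"z": 0.28}]'

```text
$.motion[0]: bad value
```

```bash
cat >> h.py <<'E'
def snap(name,cam="wrist"):
    o=ctrl.get_obs(); C=cal(cam); im=cams.snapshot(cam); cv2.imwrite(f"pics/{name}.png",im); return o,C,im
def go(t):  # units from present measured pose to the world target
    o=ctrl.get_obs(); M=R.from_euler("xyz",o["orientation"],degrees=True).as_matrix()
    print("pos",o["tool_pos"].round(4),o["orientation"].round(1),"t",round(o["clock"],2),"units",(M.T@(np.array(t)-o["tool_pos"])/.025).round(2))
E
python3 - <<'E'
from h import *
o,C,im=snap("w1"); print(o["tool_pos"],o["orientation"],w2p(C,[.369,-.301,.006]))
print(C[3],w2p(C,o["tool_pos"]))
E
```

```text
[ 0.20630061 -0.64233636  0.22586151] [ 1.79929162e+02 -8.49427772e-03 -1.62195948e+02] [447.65384883 340.32430228]
[ 0.13402552 -0.6657985   0.38264008] [256.90769142 243.88487043]
```

View pics/w1.png

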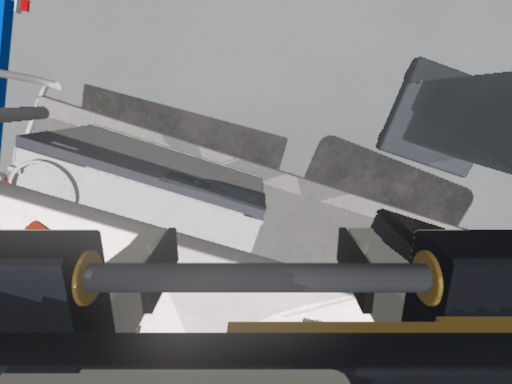

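The move was refused, probably because each row needs all six numbers. The wrist picture still shows the start pose, with the TCP projecting to (257,244) between the fingertips.

play_rows --motion '[{"x": 0,"y": 0,"z": 0,"rx": 0,"ry": 0,"rz": 0.89},{"x": 0,"y": 0,"z": 0,"rx": 0,"ry": 0,"rz": 0.89},{"x": 0,"y": 0,"z": 0,"rx": 0,"ry": 0,"rz": 0.89},{"x": 0,"y": 0,"z": 0,"rx": 0,"ry": 0,"rz": 0.89},{"x": 0,"y": 0,"z": 0,"rx": 0,"ry": 0,"rz": 0.89},{"x": -0.435,"y": 0.91,"z": 0.28,"rx": 0,"ry": 0,"rz": 0},{"x": -0.435,"y": 0.91,"z": 0.28,"rx": 0,"ry": 0,"rz": 0},{"x": -0.435,"y": 0.91,"z": 0.28,"rx": 0,"ry": 0,"rz": 0},{"x": -0.435,"y": 0.91,"z": 0.28,"rx": 0,"ry": 0,"rz": 0},{"x": -0.435,"y": 0.91,"z": 0.28,"rx": 0,"ry": 0,"rz": 0},{"x": -0.435,"y": 0.91,"z": 0.28,"rx": 0,"ry": 0,"rz": 0},{"x": -0.435,"y": 0.91,"z": 0.28,"rx": 0,"ry": 0,"rz": 0},{"x": -0.435,"y": 0.91,"z": 0.28,"rx": 0,"ry": 0,"rz": 0},{"x": -0.435,"y": 0.91,"z": 0.28,"rx": 0,"ry": 0,"rz": 0},{"x": -0.435,"y": 0.91,"z": 0.28,"rx": 0,"ry": 0,"rz": 0},{"x": -0.435,"y": 0.91,"z": 0.28,"rx": 0,"ry": 0,"rz": 0},{"x": -0.435,"y": 0.91,"z": 0.28,"rx": 0,"ry": 0,"rz": 0},{"x": -0.435,"y": 0.91,"z": 0.28,"rx": 0,"ry": 0,"rz": 0},{"x": -0.435,"y": 0.91,"z": 0.28,"rx": 0,"ry": 0,"rz": 0},{"x": -0.435,"y": 0.91,"z": 0.28,"rx": 0,"ry": 0,"rz": 0}]'

```text
clock: 2.7
tool_pos: [0.3698, -0.3006, 0.1214]
orientation: [-180.0, 0.0, -180.0]
force: [0.3, -0.2, 0.3]
opening: 0.0877
gripper_force: 0.0
```

```bash
python3 - <<'E'
from h import *
o,C,im=snap("w2"); print(o["tool_pos"],o["orientation"],w2p(C,[.369,-.301,.006]))
go([.369,-.301,.12])
E
```

```text
[ 0.36977298 -0.30059965  0.12139524] [-1.79999399e+02  1.15929574e-02 -1.79995689e+02] [256.32991196 185.90795058]
pos [ 0.37   -0.2989  0.1206] [ 180.   -0. -180.] t 2.75 units [ 0.04 -0.08  0.02]
```

View pics/w2.png

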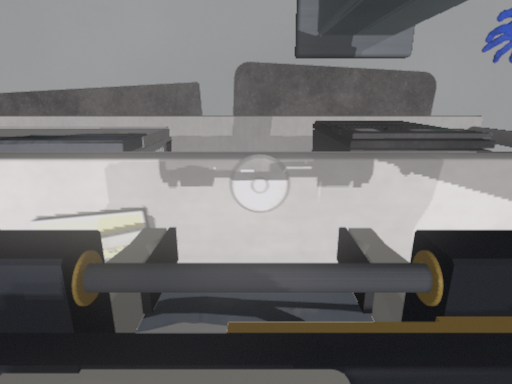

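The wrist view shows the flange centred at (260,184), about 2 px from where I predicted. I'll turn that into a position and go down.

```bash
python3 - <<'E'
from h import *
C=cal("wrist"); w=p2w(C,260,183.5,.006); print(w, p2w(C,231,184,.004),p2w(C,289.5,184,.004))
go([w[0],w[1],.003])
E
```

```text
[ 0.36682176 -0.29599333  0.006     ] [ 0.36780423 -0.32189377  0.004     ] [ 0.36783635 -0.26959035  0.004     ]
pos [ 0.37   -0.2989  0.1206] [ 180.   -0. -180.] t 2.75 units [0.13 0.11 4.7 ]
```

play_rows --motion '[{"x": 0.1,"y": 0.05,"z": 0.8,"rx": 0,"ry": 0,"rz": 0},{"x": 0,"y": 0,"z": 0.8,"rx": 0,"ry": 0,"rz": 0},{"x": 0,"y": 0,"z": 0.8,"rx": 0,"ry": 0,"rz": 0},{"x": 0,"y": 0,"z": 0.8,"rx": 0,"ry": 0,"rz": 0},{"x": 0,"y": 0,"z": 0.8,"rx": 0,"ry": 0,"rz": 0},{"x": 0,"y": 0,"z": 0.4,"rx": 0,"ry": 0,"rz": 0},{"x": 0,"y": 0,"z": 0.3,"rx": 0,"ry": 0,"rz": 0},{"x": 0,"y": 0,"z": 0,"rx": 0,"ry": 0,"rz": 0}]'

```text
clock: 3.75
tool_pos: [0.3669, -0.3001, 0.0039]
orientation: [180.0, -0.0, -180.0]
force: [0.0, -0.0, -0.6]
opening: 0.0878
gripper_force: 0.0
```

play_rows --fingers -1 --motion '[{"x": 0,"y": 0,"z": 0,"rx": 0,"ry": 0,"rz": 0},{"x": 0,"y": 0,"z": 0,"rx": 0,"ry": 0,"rz": 0},{"x": 0,"y": 0,"z": 0,"rx": 0,"ry": 0,"rz": 0},{"x": 0,"y": 0,"z": 0,"rx": 0,"ry": 0,"rz": 0},{"x": 0,"y": 0,"z": 0,"rx": 0,"ry": 0,"rz": 0},{"x": 0,"y": 0,"z": 0,"rx": 0,"ry": 0,"rz": 0}]'

```text
clock: 4.5
tool_pos: [0.3671, -0.3002, 0.0042]
orientation: [-180.0, 0.0, -180.0]
force: [-0.9, 1.4, 2.6]
opening: 0.0525
gripper_force: 30.0
```

The opening reads 52.5 mm on a 55 mm disc, so I'll lift a little and check the grip.

play_rows --motion '[{"x": 0,"y": 0,"z": -0.4,"rx": 0,"ry": 0,"rz": 0},{"x": 0,"y": 0,"z": -0.8,"rx": 0,"ry": 0,"rz": 0},{"x": 0,"y": 0,"z": -0.8,"rx": 0,"ry": 0,"rz": 0},{"x": 0,"y": 0,"z": -0.8,"rx": 0,"ry": 0,"rz": 0},{"x": 0,"y": 0,"z": -0.8,"rx": 0,"ry": 0,"rz": 0}]'

```text
clock: 5.12
tool_pos: [0.3668, -0.3001, 0.0952]
orientation: [180.0, 0.0, -180.0]
force: [-0.3, -0.1, -1.4]
opening: 0.0523
gripper_force: 30.0
```

```bash
python3 - <<'E'
from h import *
o,C,im=snap("w3"); print(o["opening"],o["gripper_force"],w2p(C,o["tool_pos"]))
cv2.imwrite("pics/w3c.png",cv2.resize(im[150:350,130:390],None,fx=2,fy=2))
E
```

```text
0.05230765816116114 29.999894499778748 [256.78086308 243.94050567]
```

View pics/w3c.png

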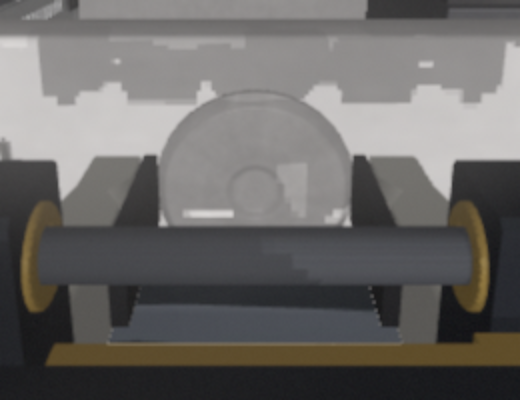

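The disc is held level and centred: its middle is at pixel (257,244), which is the TCP's projection. The pads just give a little. Next I'll carry it past the evaporator on the robot's side and stop where foam and cup are both visible.

play_rows --motion '[{"x": -0.09,"y": 0.87,"z": -0.38,"rx": 0,"ry": 0,"rz": 0},{"x": -0.09,"y": 0.87,"z": -0.38,"rx": 0,"ry": 0,"rz": 0},{"x": -0.09,"y": 0.87,"z": -0.38,"rx": 0,"ry": 0,"rz": 0},{"x": -0.09,"y": 0.87,"z": -0.38,"rx": 0,"ry": 0,"rz": 0},{"x": -0.09,"y": 0.87,"z": -0.38,"rx": 0,"ry": 0,"rz": 0},{"x": -0.09,"y": 0.87,"z": -0.38,"rx": 0,"ry": 0,"rz": 0},{"x": -0.09,"y": 0.87,"z": -0.38,"rx": 0,"ry": 0,"rz": 0},{"x": -0.09,"y": 0.87,"z": -0.38,"rx": 0,"ry": 0,"rz": 0},{"x": -0.09,"y": 0.87,"z": -0.38,"rx": 0,"ry": 0,"rz": 0},{"x": -0.09,"y": 0.87,"z": -0.38,"rx": 0,"ry": 0,"rz": 0},{"x": -0.09,"y": 0.87,"z": -0.38,"rx": 0,"ry": 0,"rz": 0},{"x": -0.08,"y": 0.88,"z": 0,"rx": 0,"ry": 0,"rz": 0},{"x": -0.08,"y": 0.88,"z": 0,"rx": 0,"ry": 0,"rz": 0},{"x": -0.08,"y": 0.88,"z": 0,"rx": 0,"ry": 0,"rz": 0},{"x": -0.08,"y": 0.88,"z": 0,"rx": 0,"ry": 0,"rz": 0},{"x": -0.08,"y": 0.88,"z": 0,"rx": 0,"ry": 0,"rz": 0}]'

```text
clock: 7.18
tool_pos: [0.4014, 0.0497, 0.1987]
orientation: [180.0, 0.0, -180.0]
force: [-0.1, -0.0, -0.4]
opening: 0.0523
gripper_force: 30.0
```

play_rows --motion '[{"x": -0.3,"y": 0.83,"z": 0,"rx": 0,"ry": 0,"rz": 0},{"x": -0.3,"y": 0.83,"z": 0,"rx": 0,"ry": 0,"rz": 0},{"x": -0.3,"y": 0.83,"z": 0,"rx": 0,"ry": 0,"rz": 0},{"x": -0.3,"y": 0.83,"z": 0,"rx": 0,"ry": 0,"rz": 0},{"x": -0.3,"y": 0.83,"z": 0,"rx": 0,"ry": 0,"rz": 0},{"x": -0.3,"y": 0.83,"z": 0,"rx": 0,"ry": 0,"rz": 0},{"x": -0.3,"y": 0.83,"z": 0,"rx": 0,"ry": 0,"rz": 0},{"x": -0.3,"y": 0.83,"z": 0,"rx": 0,"ry": 0,"rz": 0},{"x": -0.3,"y": 0.83,"z": 0,"rx": 0,"ry": 0,"rz": 0},{"x": 0,"y": 0,"z": 0,"rx": 0,"ry": 0,"rz": 0}]'

```text
clock: 8.43
tool_pos: [0.4698, 0.2376, 0.1982]
orientation: [-180.0, -0.0, -179.9]
force: [-0.2, -0.1, -0.7]
opening: 0.0522
gripper_force: 30.0
```

```bash
python3 - <<'E'
from h import *
o,C,im=snap("w4"); print(o["tool_pos"],o["orientation"])
import pickle; pickle.dump(C,open("w4.pkl","wb"))
cv2.imwrite("pics/w4b.png",cv2.resize(im,(800,600),interpolation=cv2.INTER_CUBIC))
T=cal("top")
for n,X in (("foam",[.503,.132,.03]),("cup",[.506,.339,.055])): print(n,w2p(C,X)*1.5625)
E
```

```text
[0.46979832 0.23759157 0.19820385] [-1.79978962e+02 -9.75373818e-03 -1.79937790e+02]
foam [248.73689578 317.40078233]
cup [558.28759305 334.34159996]
```

View pics/w4b.png

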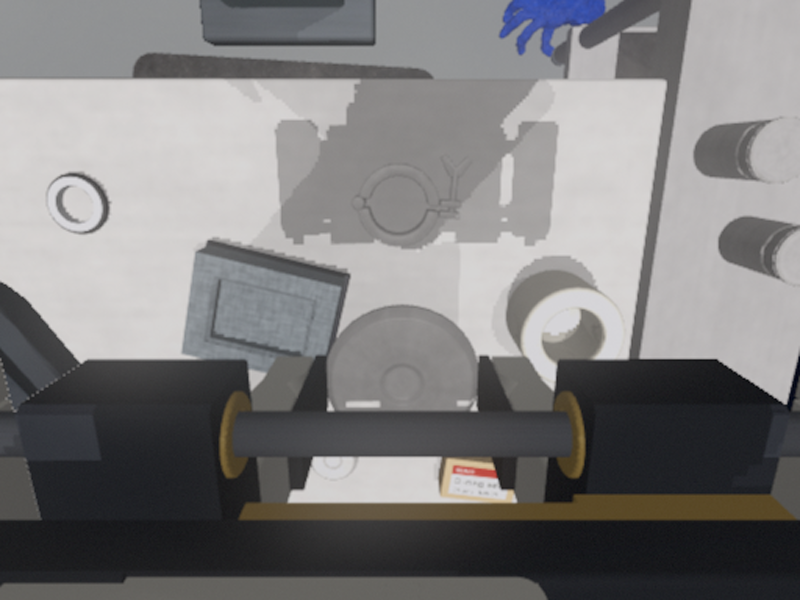

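The view shows the ring at (78,203), foam pocket centred near (262,316), clamp ring at (399,205), cup rim centred near (572,339) and the held flange. Foam and cup both sit about 13 px to the right of where I predicted, so I'll compare the two cameras.

```bash
python3 - <<'E'
from h import *
import pickle; W=pickle.load(open("w4.pkl","rb")); T=cal("top"); s=1.5625
for n,w,t,z in [("ring",(78,203),(261.2,243.8),.006),("clamp",(399,205),(189.4,245.6),.012),("pocket",(262,316),(219.2,219),.03),("cup",(572,339),(150.5,219.6),.055),("d1",(333,460),(205.6,180.2),.006),("spare",(0,0),(0,0),0)]:
    print(n,p2w(W,w[0]/s,w[1]/s,z).round(4),p2w(T,*t,z).round(4))
# cup rim circle and foam from side too
S=cal("side")
for n,t,z in [("cup",(232,267),.055),("foam",(263,221),.03),("ring",(301,201),.006),("clampring",(280,252),.01),("d1",(213,223),.006)]: print(n,p2w(S,*t,z).round(4))
E
```

```text
ring [0.4273 0.0127 0.006 ] [0.4274 0.0079 0.006 ]
clamp [0.4279 0.236  0.012 ] [0.4279 0.2302 0.012 ]
pocket [0.502  0.1413 0.03  ] [0.506  0.1349 0.03  ]
cup [0.5092 0.3482 0.055 ] [0.5077 0.3405 0.055 ]
d1 [0.6332 0.1822 0.006 ] [0.6336 0.1788 0.006 ]
spare [ 0.3007 -0.0173  0.    ] [1.2886 0.8832 0.    ]
cup [0.5041 0.3558 0.055 ]
foam [0.4955 0.1594 0.03  ]
ring [0.4254 0.0134 0.006 ]
clampring [0.426  0.2355 0.01  ]
d1 [0.6318 0.1843 0.006 ]
```

Wrist and side agree, while the top camera is off by about 5.5 mm in y, so I'll trust the wrist. I'll refine the cup and foam by fitting model outlines to the edges.

```bash
cat >> h.py <<'E'
def circ(x,y,r,z,n=120,a0=0,a1=360):
    a=np.radians(np.linspace(a0,a1,n,endpoint=False)); return np.c_[x+r*np.cos(a),y+r*np.sin(a),0*a+z]
def rect(x,y,th,L,W,z,n=40):
    t=np.linspace(-.5,.5,n); P=np.vstack([np.c_[t*L,0*t+W/2],np.c_[t*L,0*t-W/2],np.c_[0*t+L/2,t*W],np.c_[0*t-L/2,t*W]])
    c,s=np.cos(th),np.sin(th); return np.c_[P@np.array([[c,s],[-s,c]])+[x,y],np.full(len(P),z)]
def grad(im,s=1.2):
    g=cv2.GaussianBlur(cv2.cvtColor(im,cv2.COLOR_BGR2GRAY).astype(np.float32),(0,0),s)
    return np.hypot(cv2.Sobel(g,cv2.CV_32F,1,0),cv2.Sobel(g,cv2.CV_32F,0,1))
def score(G,C,P,vmax=999):
    uv=np.array([w2p(C,p) for p in P],np.float32); uv=uv[uv[:,1]<vmax]
    return cv2.remap(G,uv[:,0],uv[:,1],cv2.INTER_LINEAR).mean()
E
python3 - <<'E'
from h import *
import pickle; from scipy.optimize import differential_evolution as DE
W=pickle.load(open("w4.pkl","rb")); im=cv2.imread("pics/w4.png"); G=grad(im)
def fit(f,b): r=DE(lambda v:-f(v),b,seed=1,popsize=12,maxiter=40); return r.x,-r.fun
c,s=fit(lambda v:score(G,W,circ(v[0],v[1],.034,.055),228),[(.49,.525),(.33,.365)]); print("cup",c,s)
f,s=fit(lambda v:score(G,W,rect(v[0],v[1],v[2],.106,.082,.03),228),[(.485,.52),(.12,.16),(1.2,2)]); print("foam outer",f,np.degrees(f[2]),s)
q,s=fit(lambda v:score(G,W,rect(v[0],v[1],v[2],.066,.044,.03),228),[(.485,.52),(.12,.16),(1.2,2)]); print("pocket",q,np.degrees(q[2]),s)
o=im.copy()
for P,col in((circ(c[0],c[1],.034,.055),(0,0,255)),(rect(*f,.106,.082,.03),(0,255,0)),(rect(*q,.066,.044,.03),(255,0,255))):
    for p in P: u=w2p(W,p); cv2.circle(o,tuple(int(round(k)) for k in u),0,col,-1)
cv2.imwrite("pics/w4o.png",cv2.resize(o[140:260,100:420],None,fx=2.5,fy=2.5,interpolation=cv2.INTER_NEAREST))
E
```

```text
cup [0.50823226 0.3496158 ] 105.17172241210938
foam outer [0.49864837 0.14285275 1.34481337] 77.0521304361304 127.09034729003906
pocket [0.50490034 0.15999313 1.31538021] 75.36573445578402 71.9926528930664
```

View pics/w4o.png

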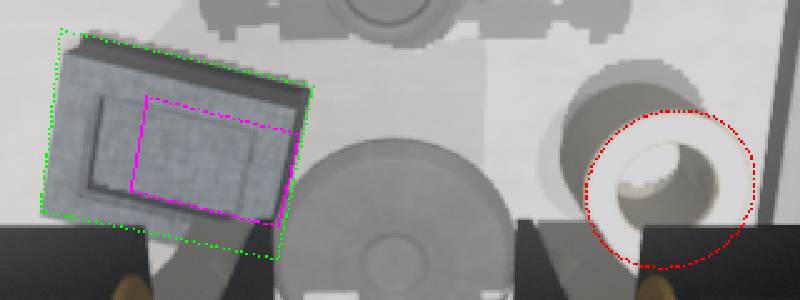

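The green and magenta fits are unreliable: the foam top is smaller than its base, and part of it is hidden. By eye, the pocket corners average to crop (171,158) and the cup's bore is centred at about (667,190). That gives foam (0.502,0.1415), cup (0.508,0.3485) and a midpoint near (0.506,0.2445). I'll turn 45° so the fingers miss foam, cup and clamp.

play_rows --motion '[{"x": 0,"y": 0,"z": 0,"rx": 0,"ry": 0,"rz": -0.94},{"x": 0,"y": 0,"z": 0,"rx": 0,"ry": 0,"rz": -0.94},{"x": 0,"y": 0,"z": 0,"rx": 0,"ry": 0,"rz": -0.94},{"x": 0,"y": 0,"z": 0,"rx": 0,"ry": 0,"rz": -0.94},{"x": 0,"y": 0,"z": 0,"rx": 0,"ry": 0,"rz": -0.94},{"x": 0,"y": 0,"z": 0,"rx": 0,"ry": 0,"rz": -0.94},{"x": 0,"y": 0,"z": 0,"rx": 0,"ry": 0,"rz": -0.94},{"x": 0,"y": 0,"z": 0,"rx": 0,"ry": 0,"rz": -0.94},{"x": 0,"y": 0,"z": 0,"rx": 0,"ry": 0,"rz": -0.94},{"x": 0,"y": 0,"z": 0,"rx": 0,"ry": 0,"rz": -0.94},{"x": 0,"y": 0,"z": 0,"rx": 0,"ry": 0,"rz": -0.94},{"x": 0,"y": 0,"z": 0,"rx": 0,"ry": 0,"rz": -0.94},{"x": 0,"y": 0,"z": 0,"rx": 0,"ry": 0,"rz": 0}]'

```text
clock: 10.1
tool_pos: [0.4691, 0.2356, 0.1987]
orientation: [180.0, 0.0, -134.9]
force: [-1.1, 0.1, -0.7]
opening: 0.0523
gripper_force: 30.0
```

```bash
python3 -c "
from h import *
go([.506,.2445,.0045])"
```

```text
pos [0.4691 0.2356 0.1987] [ 180.     0.  -134.9] t 10.1 units [-1.3  -0.8   7.77]
```

play_rows --motion '[{"x": -0.65,"y": -0.4,"z": 0.6,"rx": 0,"ry": 0,"rz": 0},{"x": -0.65,"y": -0.4,"z": 0.7,"rx": 0,"ry": 0,"rz": 0},{"x": 0,"y": 0,"z": 0.9,"rx": 0,"ry": 0,"rz": 0},{"x": 0,"y": 0,"z": 0.9,"rx": 0,"ry": 0,"rz": 0},{"x": 0,"y": 0,"z": 0.9,"rx": 0,"ry": 0,"rz": 0},{"x": 0,"y": 0,"z": 0.9,"rx": 0,"ry": 0,"rz": 0},{"x": 0,"y": 0,"z": 0.9,"rx": 0,"ry": 0,"rz": 0},{"x": 0,"y": 0,"z": 0.9,"rx": 0,"ry": 0,"rz": 0},{"x": 0,"y": 0,"z": 0.3,"rx": 0,"ry": 0,"rz": 0},{"x": 0,"y": 0,"z": 0,"rx": 0,"ry": 0,"rz": 0},{"x": 0,"y": 0,"z": 0,"rx": 0,"ry": 0,"rz": 0}]'

```text
clock: 11.48
tool_pos: [0.5068, 0.2452, 0.0245]
orientation: [-180.0, 0.1, -134.9]
force: [0.1, -0.6, -1.1]
opening: 0.0522
gripper_force: 30.0
```

```bash
python3 -c "
from h import *
go([.506,.2445,.0042])"
```

```text
pos [0.5068 0.2452 0.0245] [-1.800e+02  1.000e-01 -1.349e+02] t 11.47 units [0.04 0.   0.81]
```

play_rows --motion '[{"x": 0,"y": 0,"z": 0.3,"rx": 0,"ry": 0,"rz": 0},{"x": 0,"y": 0,"z": 0.25,"rx": 0,"ry": 0,"rz": 0},{"x": 0,"y": 0,"z": 0.15,"rx": 0,"ry": 0,"rz": 0},{"x": 0,"y": 0,"z": 0.12,"rx": 0,"ry": 0,"rz": 0},{"x": 0,"y": 0,"z": 0,"rx": 0,"ry": 0,"rz": 0}]'

```text
clock: 12.1
tool_pos: [0.5062, 0.2447, 0.0041]
orientation: [-180.0, -0.0, -134.8]
force: [-4.8, -1.5, 12.1]
opening: 0.0523
gripper_force: 30.0
```

play_rows --fingers 0.5 --motion '[{"x": 0,"y": 0,"z": 0,"rx": 0,"ry": 0,"rz": 0},{"x": 0,"y": 0,"z": 0,"rx": 0,"ry": 0,"rz": 0},{"x": 0,"y": 0,"z": 0,"rx": 0,"ry": 0,"rz": 0},{"x": 0,"y": 0,"z": -0.4,"rx": 0,"ry": 0,"rz": 0},{"x": 0,"y": 0,"z": -1,"rx": 0,"ry": 0,"rz": 0},{"x": 0,"y": 0,"z": -1,"rx": 0,"ry": 0,"rz": 0},{"x": 0,"y": 0,"z": -1,"rx": 0,"ry": 0,"rz": 0},{"x": 0,"y": 0,"z": -1,"rx": 0,"ry": 0,"rz": 0},{"x": 0,"y": 0,"z": -1,"rx": 0,"ry": 0,"rz": 0},{"x": 0,"y": 0,"z": 0,"rx": 0,"ry": 0,"rz": 0}]'

```text
clock: 13.35
tool_pos: [0.5074, 0.2457, 0.1408]
orientation: [-180.0, 0.3, -134.9]
force: [0.1, 0.5, 0.3]
opening: 0.0661
gripper_force: 0.0
```

```bash
python3 - <<'E'
from h import *
import pickle
o,C,im=snap("w5"); pickle.dump(C,open("w5.pkl","wb"))
print(o["tool_pos"],w2p(C,[.506,.2445,.006])*1.5625)
cv2.imwrite("pics/w5b.png",cv2.resize(im,(800,600),interpolation=cv2.INTER_CUBIC))
E
```

```text
[0.50737096 0.24569169 0.14084513] [401.96498677 279.09525067]
```

View pics/w5b.png

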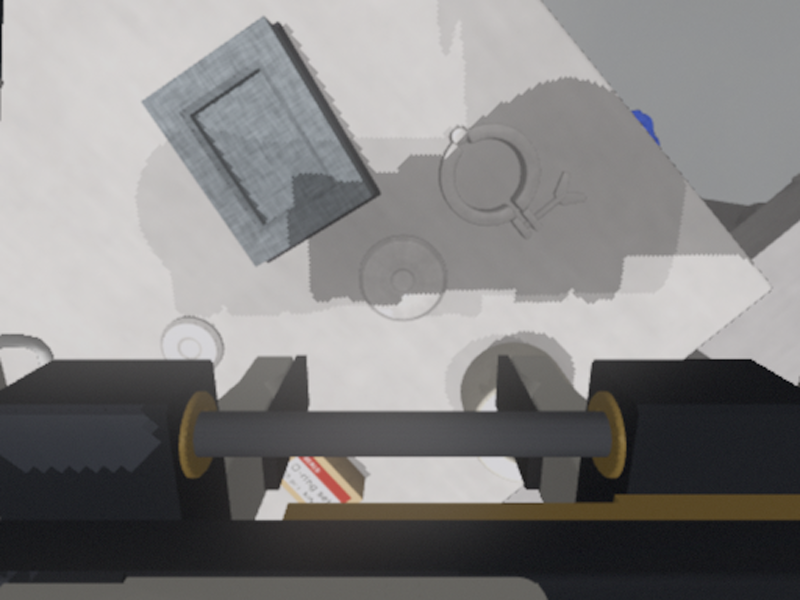

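The flange lies flat at (403,278), within 2 px of target. The foam-top corners are at (143,102), (267,20), (380,193) and (258,265), and the clamp ring is centred near (490,174).

```bash
python3 - <<'E'
from h import *
import pickle; W=pickle.load(open("w5.pkl","rb")); s=1.5625
c=[p2w(W,u/s,v/s,.03) for u,v in((143,102),(267,20),(374,196),(256,265))]
p=[p2w(W,u/s,v/s,.03) for u,v in((191,116),(260,70),(333,178),(266,222))]
for q in (c,p):
    q=np.array(q); print(q.mean(0).round(4),[round(float(np.linalg.norm(q[i]-q[i-1])),4) for i in range(4)],np.degrees(np.arctan2(*(q[2]-q[1])[1::-1])),np.degrees(np.arctan2(*(q[3]-q[0])[1::-1])))
print("flange",p2w(W,403/s,278/s,.006),"clampring",p2w(W,490/s,174/s,.012),"nut",p2w(W,548/s,205/s,.012))
go([.4273,.0125,.14])
E
```

```text
[0.5048 0.1401 0.03  ] [0.0977, 0.0751, 0.0975, 0.0757] 76.20474442611304 75.80512951673913
[0.5033 0.1401 0.03  ] [0.0635, 0.0426, 0.0622, 0.0436] 78.35728393089903 77.3657509020831
flange [0.50507088 0.24445692 0.006     ] clampring [0.42718348 0.23513632 0.012     ] nut [0.41523356 0.27121663 0.012     ]
pos [0.5066 0.2452 0.1395] [ 1.800e+02  1.000e-01 -1.349e+02] t 13.4 units [ 8.84 -4.32 -0.04]
```

Flange (0.505,0.2445) against the midpoint (0.506,0.244) is good. For the ring I'll use the diagonal yaw 135, so the body stays clear of the evaporator front.

play_rows --motion '[{"x": 0,"y": 0,"z": 0,"rx": 0,"ry": 0,"rz": 1},{"x": 0,"y": 0,"z": 0,"rx": 0,"ry": 0,"rz": 1},{"x": 0,"y": 0,"z": 0,"rx": 0,"ry": 0,"rz": 1},{"x": 0,"y": 0,"z": 0,"rx": 0,"ry": 0,"rz": 1},{"x": 0,"y": 0,"z": 0,"rx": 0,"ry": 0,"rz": 1},{"x": 0,"y": 0,"z": 0,"rx": 0,"ry": 0,"rz": 1},{"x": 0,"y": 0,"z": 0,"rx": 0,"ry": 0,"rz": 1},{"x": 0,"y": 0,"z": 0,"rx": 0,"ry": 0,"rz": 1},{"x": 0,"y": 0,"z": 0,"rx": 0,"ry": 0,"rz": 1},{"x": 0,"y": 0,"z": 0,"rx": 0,"ry": 0,"rz": 1},{"x": 0,"y": 0,"z": 0,"rx": 0,"ry": 0,"rz": 1},{"x": 0,"y": 0,"z": 0,"rx": 0,"ry": 0,"rz": 1},{"x": 0,"y": 0,"z": 0,"rx": 0,"ry": 0,"rz": 1},{"x": 0,"y": 0,"z": 0,"rx": 0,"ry": 0,"rz": 1},{"x": 0,"y": 0,"z": 0,"rx": 0,"ry": 0,"rz": 1},{"x": 0,"y": 0,"z": 0,"rx": 0,"ry": 0,"rz": 1},{"x": 0,"y": 0,"z": 0,"rx": 0,"ry": 0,"rz": 1},{"x": 0,"y": 0,"z": 0,"rx": 0,"ry": 0,"rz": 1},{"x": 0,"y": 0,"z": 0,"rx": 0,"ry": 0,"rz": 1},{"x": 0,"y": 0,"z": 0,"rx": 0,"ry": 0,"rz": 1}]'

```text
clock: 15.9
tool_pos: [0.5058, 0.2444, 0.1372]
orientation: [-179.9, -0.0, 145.0]
force: [-0.2, -0.5, 0.3]
opening: 0.0658
gripper_force: 0.0
```

play_rows --motion '[{"x": 0,"y": 0,"z": 0,"rx": 0,"ry": 0,"rz": 1},{"x": 0,"y": 0,"z": 0,"rx": 0,"ry": 0,"rz": 1},{"x": 0,"y": 0,"z": 0,"rx": 0,"ry": 0,"rz": 0.5},{"x": -0.43,"y": -0.88,"z": 0,"rx": 0,"ry": 0,"rz": 0},{"x": -0.43,"y": -0.88,"z": 0,"rx": 0,"ry": 0,"rz": 0},{"x": -0.43,"y": -0.88,"z": 0,"rx": 0,"ry": 0,"rz": 0},{"x": -0.43,"y": -0.88,"z": 0,"rx": 0,"ry": 0,"rz": 0},{"x": -0.43,"y": -0.88,"z": 0,"rx": 0,"ry": 0,"rz": 0},{"x": -0.43,"y": -0.88,"z": 0,"rx": 0,"ry": 0,"rz": 0},{"x": -0.43,"y": -0.88,"z": 0,"rx": 0,"ry": 0,"rz": 0},{"x": -0.43,"y": -0.88,"z": 0,"rx": 0,"ry": 0,"rz": 0},{"x": -0.43,"y": -0.88,"z": 0,"rx": 0,"ry": 0,"rz": 0},{"x": -0.43,"y": -0.88,"z": 0,"rx": 0,"ry": 0,"rz": 0},{"x": 0,"y": 0,"z": 0,"rx": 0,"ry": 0,"rz": 0}]'

```text
clock: 17.65
tool_pos: [0.4465, -0.0052, 0.1319]
orientation: [179.8, -2.3, 136.8]
force: [0.3, -0.1, 0.8]
opening: 0.0658
gripper_force: 0.0
```

```bash
python3 - <<'E'
from h import *
import pickle
from scipy.optimize import differential_evolution as DE
o,C,im=snap("w6"); pickle.dump(C,open("w6.pkl","wb")); G=grad(im)
r=DE(lambda v:-score(G,C,circ(v[0],v[1],.021,.004))-score(G,C,circ(v[0],v[1],v[2],.008)),[(.41,.445),(-.01,.035),(.012,.0195)],seed=1,popsize=12,maxiter=40)
print(o["joint_pos"].round(1),r.x,r.fun, w2p(C,[r.x[0],r.x[1],.008]))
u=w2p(C,[r.x[0],r.x[1],.008]).astype(int)
cv2.imwrite("pics/w6c.png",cv2.resize(im[u[1]-60:u[1]+60,u[0]-80:u[0]+80],None,fx=4,fy=4,interpolation=cv2.INTER_CUBIC))
go([r.x[0],r.x[1],.004])
E
```

```text
[  22.7    5.   -32.4   -2.7  -53.5 -154.3] [0.42756879 0.01008996 0.01824608] -222.0142364501953 [254.22903283 163.66022414]
pos [ 0.4471 -0.0045  0.132 ] [179.8  -2.3 136.8] t 17.7 units [ 0.76 -0.13  5.16]
```

View pics/w6c.png

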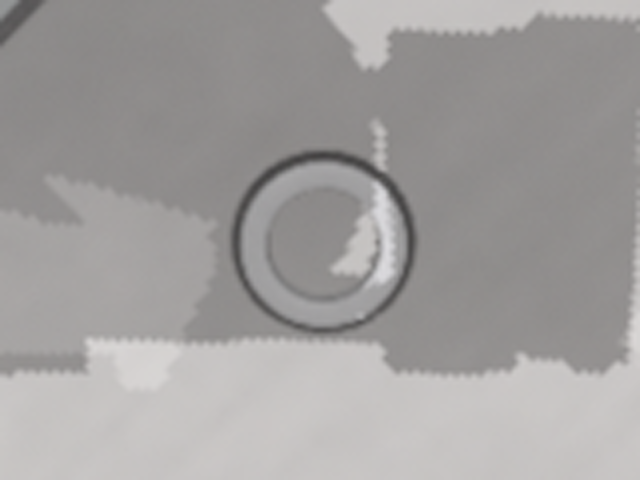

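The ring is at crop (324,241), so the fit is good. The arm lost a little on the fast rows (2.3° tilt, about 20 mm), with no contact force. I'll work out the correction.

```bash
cat >> h.py <<'E'
def fix(t,yaw): # tool-frame turn (units of 4 deg) to tool-down at yaw, then shift in the corrected frame
    o=ctrl.get_obs(); M=R.from_euler("xyz",o["orientation"],degrees=True); N=R.from_euler("xyz",[180,0,yaw],degrees=True)
    print("pos",o["tool_pos"].round(4),o["orientation"].round(1),"t",round(o["clock"],2),"turn",np.degrees((M.inv()*N).as_rotvec()/4).round(2),"shift",(N.as_matrix().T@(np.array(t)-o["tool_pos"])/.025).round(2))
E
python3 -c "
from h import *
fix([.4276,.0105,.004],136.8); print(ctrl.get_obs()['joint_pos'].round(1))"
```

```text
pos [ 0.4471 -0.0045  0.132 ] [179.8  -2.3 136.8] t 17.7 turn [ 0.05 -0.58 -0.01] shift [ 0.98 -0.1   5.12]
[  22.8    5.   -32.3   -2.7  -53.4 -154.3]
```

play_rows --motion '[{"x": 0,"y": 0,"z": 0,"rx": 0.02,"ry": -0.29,"rz": 0},{"x": 0,"y": 0,"z": 0,"rx": 0.02,"ry": -0.29,"rz": 0},{"x": 0.33,"y": -0.03,"z": 0.3,"rx": 0,"ry": 0,"rz": 0},{"x": 0.33,"y": -0.03,"z": 0.3,"rx": 0,"ry": 0,"rz": 0},{"x": 0.33,"y": -0.03,"z": 0.3,"rx": 0,"ry": 0,"rz": 0},{"x": 0,"y": 0,"z": 0,"rx": 0,"ry": 0,"rz": 0}]'

```text
clock: 18.45
tool_pos: [0.4268, 0.0119, 0.1088]
orientation: [-180.0, -0.0, 136.9]
force: [-0.6, 0.8, 0.2]
opening: 0.0656
gripper_force: 0.0
```

```bash
python3 -c "
from h import *
fix([.4276,.0105,.004],136.8); print(ctrl.get_obs()['joint_pos'].round(1))"
```

```text
pos [0.4268 0.0119 0.1088] [-180.    -0.   136.9] t 18.45 turn [-0.01 -0.01  0.03] shift [-0.06 -0.02  4.19]
[  28.3    3.7  -38.6   -0.   -47.7 -161.4]
```

Now on target. I'll descend (opening 66 mm, ring 42 mm), then close.

play_rows --motion '[{"x": -0.04,"y": 0,"z": 0.7,"rx": 0,"ry": 0,"rz": 0},{"x": 0,"y": 0,"z": 0.8,"rx": 0,"ry": 0,"rz": 0},{"x": 0,"y": 0,"z": 0.8,"rx": 0,"ry": 0,"rz": 0},{"x": 0,"y": 0,"z": 0.8,"rx": 0,"ry": 0,"rz": 0},{"x": 0,"y": 0,"z": 0.6,"rx": 0,"ry": 0,"rz": 0},{"x": 0,"y": 0,"z": 0.3,"rx": 0,"ry": 0,"rz": 0},{"x": 0,"y": 0,"z": 0.2,"rx": 0,"ry": 0,"rz": 0},{"x": 0,"y": 0,"z": 0,"rx": 0,"ry": 0,"rz": 0}]'

```text
clock: 19.45
tool_pos: [0.4287, 0.0111, 0.0045]
orientation: [180.0, 0.0, 136.9]
force: [-0.3, 1.2, 0.3]
opening: 0.0658
gripper_force: 0.0
```

play_rows --fingers -1 --motion '[{"x": 0,"y": 0,"z": 0,"rx": 0,"ry": 0,"rz": 0},{"x": 0,"y": 0,"z": 0,"rx": 0,"ry": 0,"rz": 0},{"x": 0,"y": 0,"z": 0,"rx": 0,"ry": 0,"rz": 0},{"x": 0,"y": 0,"z": 0,"rx": 0,"ry": 0,"rz": 0},{"x": 0,"y": 0,"z": 0,"rx": 0,"ry": 0,"rz": 0}]'

```text
clock: 20.08
tool_pos: [0.4286, 0.0111, 0.0046]
orientation: [179.9, 0.0, 136.9]
force: [-0.6, -0.2, 3.2]
opening: 0.0356
gripper_force: 30.0
```

play_rows --motion '[{"x": 0,"y": 0,"z": -0.6,"rx": 0,"ry": 0,"rz": 0},{"x": 0,"y": 0,"z": -1,"rx": 0,"ry": 0,"rz": 0},{"x": 0,"y": 0,"z": -1,"rx": 0,"ry": 0,"rz": 0},{"x": 0,"y": 0,"z": -1,"rx": 0,"ry": 0,"rz": 0},{"x": 0,"y": 0,"z": -1,"rx": 0,"ry": 0,"rz": 0},{"x": 0.32,"y": 0.69,"z": 0,"rx": 0,"ry": 0,"rz": 0},{"x": 0.32,"y": 0.69,"z": 0,"rx": 0,"ry": 0,"rz": 0},{"x": 0.32,"y": 0.69,"z": 0,"rx": 0,"ry": 0,"rz": 0},{"x": 0.32,"y": 0.69,"z": 0,"rx": 0,"ry": 0,"rz": 0},{"x": 0.32,"y": 0.69,"z": 0,"rx": 0,"ry": 0,"rz": 0},{"x": 0.32,"y": 0.69,"z": 0,"rx": 0,"ry": 0,"rz": 0},{"x": 0.32,"y": 0.69,"z": 0,"rx": 0,"ry": 0,"rz": 0},{"x": 0.32,"y": 0.69,"z": 0,"rx": 0,"ry": 0,"rz": 0},{"x": 0.32,"y": 0.69,"z": 0,"rx": 0,"ry": 0,"rz": 0},{"x": 0.32,"y": 0.69,"z": 0,"rx": 0,"ry": 0,"rz": 0},{"x": 0.32,"y": 0.69,"z": 0,"rx": 0,"ry": 0,"rz": 0},{"x": 0.32,"y": 0.69,"z": 0,"rx": 0,"ry": 0,"rz": 0},{"x": 0.32,"y": 0.69,"z": 0,"rx": 0,"ry": 0,"rz": 0}]'

```text
clock: 22.32
tool_pos: [0.5155, 0.236, 0.1197]
orientation: [179.7, -1.8, 138.1]
force: [0.0, -0.2, -0.5]
opening: 0.0357
gripper_force: 30.0
```

play_rows --motion '[{"x": 0,"y": 0,"z": 0,"rx": 0,"ry": 0,"rz": -1},{"x": 0,"y": 0,"z": 0,"rx": 0,"ry": 0,"rz": -1},{"x": 0,"y": 0,"z": 0,"rx": 0,"ry": 0,"rz": -1},{"x": 0,"y": 0,"z": 0,"rx": 0,"ry": 0,"rz": -1},{"x": 0,"y": 0,"z": 0,"rx": 0,"ry": 0,"rz": -1},{"x": 0,"y": 0,"z": 0,"rx": 0,"ry": 0,"rz": -1},{"x": 0,"y": 0,"z": 0,"rx": 0,"ry": 0,"rz": -1},{"x": 0,"y": 0,"z": 0,"rx": 0,"ry": 0,"rz": -1},{"x": 0,"y": 0,"z": 0,"rx": 0,"ry": 0,"rz": -1},{"x": 0,"y": 0,"z": 0,"rx": 0,"ry": 0,"rz": -1},{"x": 0,"y": 0,"z": 0,"rx": 0,"ry": 0,"rz": -1},{"x": 0,"y": 0,"z": 0,"rx": 0,"ry": 0,"rz": -1},{"x": 0,"y": 0,"z": 0,"rx": 0,"ry": 0,"rz": -1},{"x": 0,"y": 0,"z": 0,"rx": 0,"ry": 0,"rz": -1},{"x": 0,"y": 0,"z": 0,"rx": 0,"ry": 0,"rz": -1},{"x": 0,"y": 0,"z": 0,"rx": 0,"ry": 0,"rz": -1},{"x": 0,"y": 0,"z": 0,"rx": 0,"ry": 0,"rz": -1},{"x": 0,"y": 0,"z": 0,"rx": 0,"ry": 0,"rz": -1},{"x": 0,"y": 0,"z": 0,"rx": 0,"ry": 0,"rz": -1},{"x": 0,"y": 0,"z": 0,"rx": 0,"ry": 0,"rz": -1}]'

```text
clock: 24.82
tool_pos: [0.5152, 0.2355, 0.1197]
orientation: [178.2, -0.0, -141.8]
force: [-0.0, -0.7, -1.2]
opening: 0.0353
gripper_force: 30.0
```

play_rows --motion '[{"x": 0,"y": 0,"z": 0,"rx": 0,"ry": 0,"rz": -1},{"x": 0,"y": 0,"z": 0,"rx": 0,"ry": 0,"rz": -1},{"x": 0,"y": 0,"z": 0,"rx": 0,"ry": 0,"rz": 0}]'

```text
clock: 25.2
tool_pos: [0.5151, 0.2354, 0.1197]
orientation: [178.2, 0.2, -133.9]
force: [0.7, 0.3, -1.0]
opening: 0.0355
gripper_force: 30.0
```

```bash
python3 - <<'E'
from h import *
import pickle
from scipy.optimize import differential_evolution as DE
o,C,im=snap("w7"); G=grad(im)
r=DE(lambda v:-score(G,C,circ(v[0],v[1],.0275,.006),225),[(.485,.525),(.225,.265)],seed=1,maxiter=40)
print("flange",r.x,r.fun)
# held ring: visible part, in the tool plane
z=o["tool_pos"][2]; 
r2=DE(lambda v:-score(G,C,circ(v[0],v[1],.021,z-.0005),235),[(.485,.525),(.225,.265)],seed=1,maxiter=40); print("ring",r2.x,r2.fun,o["tool_pos"])
fix([.5055,.2445,.0112],-135)
for p in circ(*r.x,.0275,.006): cv2.circle(im,tuple(w2p(C,p).round().astype(int).tolist()),0,(0,0,255),-1)
for p in circ(*r2.x,.021,z-.0005): cv2.circle(im,tuple(w2p(C,p).round().astype(int).tolist()),0,(0,255,0),-1)
cv2.imwrite("pics/w7c.png",cv2.resize(im[120:280,170:350],None,fx=3,fy=3,interpolation=cv2.INTER_NEAREST))
E
```

```text
flange [0.50575115 0.24395343] -51.66933822631836Traceback (most recent call last):
  File "<stdin>", line 9, in <module>
    return fun(*args, **kwargs)
    ret = solver.solve()
    self._calculate_population_energies(
    ~~~~~~~~~~~~~~~~~~~~~~~~~~~~~~~~~~~^
        self.population[self.feasible]))
        ^^^^^^^^^^^^^^^^^^^^^^^^^^^^^^^
    calc_energies = list(
        self._mapwrapper(self.func, parameters_pop[0:S])
    )
    return self.f(x, *self.args)
           ~~~~~~^^^^^^^^^^^^^^^
  File "<stdin>", line 9, in <lambda>
  File "h.py", line 26, in score
    return cv2.remap(G,uv[:,0],uv[:,1],cv2.INTER_LINEAR).mean()
           ~~~~~~~~~^^^^^^^^^^^^^^^^^^^^^^^^^^^^^^^^^^^^
cv2.error: OpenCV(4.12.0) /io/opencv/modules/imgproc/src/imgwarp.cpp:1703: error: (-215:Assertion failed) !_map1.empty() in function 'remap'
```

```bash
sed -i 's/uv=uv\[uv\[:,1\]<vmax\]/uv=uv[uv[:,1]<vmax]\n    if len(uv)<10: return 0./' h.py; python3 -c "
from h import *
fix([.5057,.2442,.012],-135)"
```

```text
pos [0.5151 0.2353 0.1197] [ 178.2    0.2 -134. ] t 25.25 turn [0.46 0.05 0.25] shift [0.01 0.52 4.31]
```

play_rows --motion '[{"x": 0,"y": 0,"z": 0,"rx": 0.23,"ry": 0.02,"rz": 0.12},{"x": 0,"y": 0,"z": 0,"rx": 0.23,"ry": 0.02,"rz": 0.12},{"x": 0,"y": 0.26,"z": 0.4,"rx": 0,"ry": 0,"rz": 0},{"x": 0,"y": 0.26,"z": 0.4,"rx": 0,"ry": 0,"rz": 0},{"x": 0,"y": 0,"z": 0.4,"rx": 0,"ry": 0,"rz": 0},{"x": 0,"y": 0,"z": 0,"rx": 0,"ry": 0,"rz": 0},{"x": 0,"y": 0,"z": 0,"rx": 0,"ry": 0,"rz": 0}]'

```text
clock: 26.12
tool_pos: [0.5059, 0.2441, 0.0897]
orientation: [-180.0, 0.0, -134.9]
force: [0.7, 1.2, 0.1]
opening: 0.0354
gripper_force: 30.0
```

```bash
python3 - <<'E'
from h import *
from scipy.optimize import differential_evolution as DE
o,C,im=snap("w8"); G=grad(im); t=o["tool_pos"]
fix([.5057,.2442,.012],-135)
z=t[2]-.0005
r2=DE(lambda v:-score(G,C,circ(v[0],v[1],.021,z),236),[(t[0]-.006,t[0]+.006),(t[1]-.006,t[1]+.006)],seed=1,maxiter=30); print("ring-tcp",(r2.x-t[:2]).round(4),r2.fun,w2p(C,[*t[:2],z]))
E
```

```text
pos [0.506  0.2442 0.0899] [-180.     0.  -134.9] t 26.18 turn [-0.01  0.01  0.03] shift [0.01 0.01 3.12]
ring-tcp [ 0.0001 -0.    ] -163.78367614746094 [257.22382734 243.42097419]
```

play_rows --motion '[{"x": 0,"y": 0,"z": 0.7,"rx": 0,"ry": 0,"rz": 0},{"x": 0,"y": 0,"z": 0.8,"rx": 0,"ry": 0,"rz": 0},{"x": 0,"y": 0,"z": 0.7,"rx": 0,"ry": 0,"rz": 0},{"x": 0,"y": 0,"z": 0.4,"rx": 0,"ry": 0,"rz": 0},{"x": 0,"y": 0,"z": 0.3,"rx": 0,"ry": 0,"rz": 0},{"x": 0,"y": 0,"z": 0.15,"rx": 0,"ry": 0,"rz": 0},{"x": 0,"y": 0,"z": 0.12,"rx": 0,"ry": 0,"rz": 0},{"x": 0,"y": 0,"z": 0,"rx": 0,"ry": 0,"rz": 0},{"x": 0,"y": 0,"z": 0,"rx": 0,"ry": 0,"rz": 0}]'

```text
clock: 27.3
tool_pos: [0.5059, 0.2443, 0.0107]
orientation: [-180.0, 0.0, -134.9]
force: [-1.3, -0.3, -0.6]
opening: 0.0348
gripper_force: 30.0
```

play_rows --fingers 0.2 --motion '[{"x": 0,"y": 0,"z": 0,"rx": 0,"ry": 0,"rz": 0},{"x": 0,"y": 0,"z": 0,"rx": 0,"ry": 0,"rz": 0},{"x": 0,"y": 0,"z": 0,"rx": 0,"ry": 0,"rz": 0},{"x": 0,"y": 0,"z": -0.4,"rx": 0,"ry": 0,"rz": 0},{"x": 0,"y": 0,"z": -1,"rx": 0,"ry": 0,"rz": 0},{"x": 0,"y": 0,"z": -1,"rx": 0,"ry": 0,"rz": 0},{"x": 0,"y": 0,"z": -1,"rx": 0,"ry": 0,"rz": 0},{"x": 0,"y": 0,"z": -1,"rx": 0,"ry": 0,"rz": 0},{"x": 0,"y": 0,"z": -1,"rx": 0,"ry": 0,"rz": 0},{"x": 0,"y": 0,"z": 0,"rx": 0,"ry": 0,"rz": 0}]'

```text
clock: 28.55
tool_pos: [0.5068, 0.245, 0.1484]
orientation: [-179.9, 0.3, -134.8]
force: [-0.3, -0.6, -0.1]
opening: 0.0528
gripper_force: 0.0
```

```bash
python3 - <<'E'
from h import *
from scipy.optimize import differential_evolution as DE
o,C,im=snap("w9"); G=grad(im); 
a=DE(lambda v:-score(G,C,circ(v[0],v[1],.0275,.006),225),[(.49,.52),(.23,.26)],seed=1,maxiter=40)
b=DE(lambda v:-score(G,C,circ(v[0],v[1],.021,.010),225),[(.49,.52),(.23,.26)],seed=1,maxiter=40)
print(a.x,a.fun,b.x,b.fun); u=w2p(C,[.506,.244,.01]); print(u)
cv2.imwrite("pics/w9b.png",cv2.resize(im[:260],(800,406),interpolation=cv2.INTER_CUBIC)); import pickle; pickle.dump(C,open("w9.pkl","wb"))
fix([.4275,.2355,.14],-71)
E
```

```text
[0.51076953 0.25408359] -46.44012451171875 [0.5058839  0.24404756] -83.86192321777344
[256.99778609 178.18501266]
pos [0.506  0.2445 0.1469] [-180.     0.2 -134.9] t 28.6 turn [ -0.03   0.04 -15.96] shift [-0.68  3.09  0.28]
```

View pics/w9b.png

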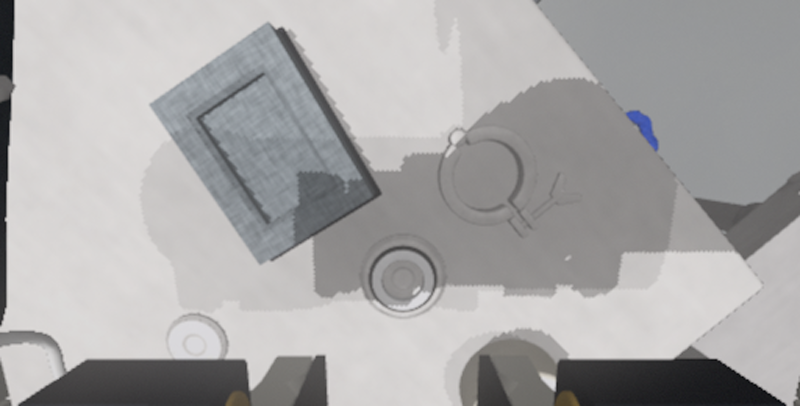

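The ring sits centred on the flange at (403,278). The clamp ring is centred at (488,176), with its hinge at (457,137) and its lug at (521,218). Now I'll get its axis.

```bash
python3 - <<'E'
from h import *
import pickle; W=pickle.load(open("w9.pkl","rb")); s=1.5625
f=lambda u,v:p2w(W,u/s,v/s,.012)
c,h,l,w=f(488.5,176),f(457,138),f(521,219),f(575,196)
print(c,h,l,w); d=l-h; print("hinge->lug deg",np.degrees(np.arctan2(d[1],d[0])))
M=lambda a:np.array([[np.cos(a),-np.sin(a)],[np.sin(a),np.cos(a)]])
a=np.arctan2(-d[1],-d[0])-np.pi/2 # clamp yaw (y axis = lug->hinge)
print("clamp yaw",np.degrees(a)); 
for n,q in(("ring",c),("hinge",h),("lug",l),("wingtip",w)): print(n,(M(a).T@(q-c)[:2]+[-.004,.007]).round(4))
E
```

```text
[0.42734707 0.2358222  0.012     ] [0.4260024  0.20783685 0.012     ] [0.43025393 0.2676669  0.012     ] [0.39924809 0.27971375 0.012     ]
hinge->lug deg 85.93539302491261
clamp yaw -184.06460697508737
ring [-0.004  0.007]
hinge [-0.0046  0.035 ]
lug [-0.0046 -0.025 ]
wingtip [ 0.0271 -0.0348]
```

The clamp yaw is about 176°. The flange is 23 mm ahead of its ring, so a straight x grip would hit it. I'll grip across the ring at 42° (tool yaw -48) with a 65 mm opening.

play_rows --fingers 0.48 --motion '[{"x": 0,"y": 0,"z": 0,"rx": 0,"ry": 0,"rz": -1},{"x": 0,"y": 0,"z": 0,"rx": 0,"ry": 0,"rz": -1},{"x": 0,"y": 0,"z": 0,"rx": 0,"ry": 0,"rz": -1},{"x": 0,"y": 0,"z": 0,"rx": 0,"ry": 0,"rz": -1},{"x": 0,"y": 0,"z": 0,"rx": 0,"ry": 0,"rz": -1},{"x": 0,"y": 0,"z": 0,"rx": 0,"ry": 0,"rz": -1},{"x": 0,"y": 0,"z": 0,"rx": 0,"ry": 0,"rz": -1},{"x": 0,"y": 0,"z": 0,"rx": 0,"ry": 0,"rz": -1},{"x": 0,"y": 0,"z": 0,"rx": 0,"ry": 0,"rz": -1},{"x": 0,"y": 0,"z": 0,"rx": 0,"ry": 0,"rz": -1},{"x": 0,"y": 0,"z": 0,"rx": 0,"ry": 0,"rz": -1},{"x": 0,"y": 0,"z": 0,"rx": 0,"ry": 0,"rz": -1},{"x": 0,"y": 0,"z": 0,"rx": 0,"ry": 0,"rz": -1},{"x": 0,"y": 0,"z": 0,"rx": 0,"ry": 0,"rz": -1},{"x": 0,"y": 0,"z": 0,"rx": 0,"ry": 0,"rz": -1},{"x": 0,"y": 0,"z": 0,"rx": 0,"ry": 0,"rz": -1},{"x": 0,"y": 0,"z": 0,"rx": 0,"ry": 0,"rz": -1},{"x": 0,"y": 0,"z": 0,"rx": 0,"ry": 0,"rz": -1},{"x": 0,"y": 0,"z": 0,"rx": 0,"ry": 0,"rz": -1},{"x": 0,"y": 0,"z": 0,"rx": 0,"ry": 0,"rz": -1}]'

```text
clock: 31.1
tool_pos: [0.5052, 0.2437, 0.1447]
orientation: [179.9, -0.0, -54.7]
force: [-0.5, -0.0, -0.8]
opening: 0.0645
gripper_force: 0.0
```

play_rows --motion '[{"x": 0,"y": 0,"z": 0,"rx": 0,"ry": 0,"rz": -0.9},{"x": 0,"y": 0,"z": 0,"rx": 0,"ry": 0,"rz": -0.85},{"x": -0.46,"y": 0.64,"z": 0.3,"rx": 0,"ry": 0,"rz": 0},{"x": -0.46,"y": 0.64,"z": 0.3,"rx": 0,"ry": 0,"rz": 0},{"x": -0.46,"y": 0.64,"z": 0.3,"rx": 0,"ry": 0,"rz": 0},{"x": -0.46,"y": 0.64,"z": 0.3,"rx": 0,"ry": 0,"rz": 0},{"x": 0,"y": 0,"z": 0,"rx": 0,"ry": 0,"rz": 0}]'

```text
clock: 31.98
tool_pos: [0.4259, 0.2344, 0.1147]
orientation: [179.9, -0.0, -47.8]
force: [0.6, -0.2, 0.2]
opening: 0.065
gripper_force: 0.0
```

```bash
python3 - <<'E'
from h import *
from scipy.optimize import differential_evolution as DE
o,C,im=snap("w10"); G=grad(im)
print(o["opening"],o["joint_pos"].round(1))
a=DE(lambda v:-score(G,C,circ(v[0],v[1],.028,v[2]),225),[(.415,.44),(.225,.25),(.004,.017)],seed=1,maxiter=40); print(a.x,a.fun)
fix([.4273,.2358,.005],-48)
E
```

```text
0.06500901200836441 [ 52.1   9.  -31.4   0.  -49.7  -9.9]
[0.42665231 0.23727241 0.00415435] -58.17865753173828
pos [0.427  0.2351 0.1152] [180.   -0.  -47.8] t 32.02 turn [ 0.   -0.01  0.05] shift [-0.01 -0.03  4.41]
```

play_rows --motion '[{"x": 0,"y": -0.03,"z": 0.7,"rx": 0,"ry": 0,"rz": 0},{"x": 0,"y": 0,"z": 0.8,"rx": 0,"ry": 0,"rz": 0},{"x": 0,"y": 0,"z": 0.8,"rx": 0,"ry": 0,"rz": 0},{"x": 0,"y": 0,"z": 0.8,"rx": 0,"ry": 0,"rz": 0},{"x": 0,"y": 0,"z": 0.6,"rx": 0,"ry": 0,"rz": 0},{"x": 0,"y": 0,"z": 0.4,"rx": 0,"ry": 0,"rz": 0},{"x": 0,"y": 0,"z": 0.3,"rx": 0,"ry": 0,"rz": 0},{"x": 0,"y": 0,"z": 0,"rx": 0,"ry": 0,"rz": 0}]'

```text
clock: 33.02
tool_pos: [0.428, 0.2357, 0.0051]
orientation: [180.0, -0.0, -47.9]
force: [-0.6, -0.6, -0.1]
opening: 0.0649
gripper_force: 0.0
```

play_rows --fingers -1 --motion '[{"x": 0,"y": 0,"z": 0,"rx": 0,"ry": 0,"rz": 0},{"x": 0,"y": 0,"z": 0,"rx": 0,"ry": 0,"rz": 0},{"x": 0,"y": 0,"z": 0,"rx": 0,"ry": 0,"rz": 0},{"x": 0,"y": 0,"z": 0,"rx": 0,"ry": 0,"rz": 0}]'

```text
clock: 33.52
tool_pos: [0.4283, 0.2361, 0.0059]
orientation: [-179.9, -0.0, -47.8]
force: [-0.4, 0.6, 3.7]
opening: 0.0545
gripper_force: 30.0
```

play_rows --motion '[{"x": 0,"y": 0,"z": -0.5,"rx": 0,"ry": 0,"rz": 0},{"x": 0,"y": 0,"z": -0.8,"rx": 0,"ry": 0,"rz": 0},{"x": 0,"y": 0,"z": -0.9,"rx": 0,"ry": 0,"rz": 0},{"x": 0,"y": 0,"z": -0.9,"rx": 0,"ry": 0,"rz": 0},{"x": 0,"y": 0,"z": 0,"rx": 0,"ry": 0,"rz": -1},{"x": 0,"y": 0,"z": 0,"rx": 0,"ry": 0,"rz": -1},{"x": 0,"y": 0,"z": 0,"rx": 0,"ry": 0,"rz": -1},{"x": 0,"y": 0,"z": 0,"rx": 0,"ry": 0,"rz": -1},{"x": 0,"y": 0,"z": 0,"rx": 0,"ry": 0,"rz": -1},{"x": 0,"y": 0,"z": 0,"rx": 0,"ry": 0,"rz": -1},{"x": 0,"y": 0,"z": 0,"rx": 0,"ry": 0,"rz": -1},{"x": 0,"y": 0,"z": 0,"rx": 0,"ry": 0,"rz": -1},{"x": 0,"y": 0,"z": 0,"rx": 0,"ry": 0,"rz": -1},{"x": 0,"y": 0,"z": 0,"rx": 0,"ry": 0,"rz": -1},{"x": 0,"y": 0,"z": 0,"rx": 0,"ry": 0,"rz": -1},{"x": 0,"y": 0,"z": 0,"rx": 0,"ry": 0,"rz": -0.95},{"x": 0,"y": 0,"z": 0,"rx": 0,"ry": 0,"rz": 0}]'

```text
clock: 35.65
tool_pos: [0.4279, 0.2358, 0.0836]
orientation: [-180.0, -0.1, -0.1]
force: [0.7, -0.6, 0.2]
opening: 0.0543
gripper_force: 30.0
```

play_rows --motion '[{"x": 0.05,"y": -0.63,"z": 0,"rx": 0,"ry": 0,"rz": 0},{"x": 0.05,"y": -0.63,"z": 0,"rx": 0,"ry": 0,"rz": 0},{"x": 0.05,"y": -0.63,"z": 0,"rx": 0,"ry": 0,"rz": 0},{"x": 0.05,"y": -0.63,"z": 0,"rx": 0,"ry": 0,"rz": 0},{"x": 0.05,"y": -0.63,"z": 0,"rx": 0,"ry": 0,"rz": 0},{"x": 0.05,"y": -0.63,"z": 0,"rx": 0,"ry": 0,"rz": 0},{"x": 0.02,"y": -0.62,"z": 0,"rx": 0,"ry": 0,"rz": 0},{"x": 0,"y": 0,"z": 0,"rx": 0,"ry": 0,"rz": 0},{"x": 0,"y": 0,"z": 0,"rx": 0,"ry": 0,"rz": 0}]'

```text
clock: 36.78
tool_pos: [0.4358, 0.3456, 0.0828]
orientation: [180.0, -0.0, -0.1]
force: [-0.2, 0.0, -0.2]
opening: 0.0546
gripper_force: 30.0
```

```bash
python3 - <<'E'
from h import *
o,C,im=snap("w11"); print(o["opening"],o["gripper_force"],w2p(C,[.508,.3485,.055]),w2p(C,o["tool_pos"]))
cv2.imwrite("pics/w11b.png",cv2.resize(im,(640,480),interpolation=cv2.INTER_CUBIC))
fix([.436,.346,.006],0)
E
```

```text
0.05457538132833165 29.999311511510314 [251.99198479 105.97739031] [257.31921249 244.77438211]
pos [0.4359 0.3454 0.0828] [ 1.8e+02 -0.0e+00 -1.0e-01] t 36.83 turn [ 0.   -0.01 -0.02] shift [ 0.01 -0.02  3.07]
```

View pics/w11b.png

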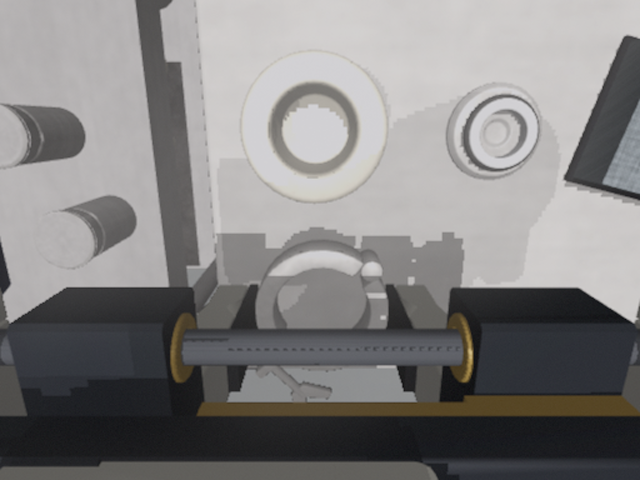

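The cup rim is centred at (314,126), and the clamp is held flat in front of it. I'll refit cup, flange and ring from this clearer view.

```bash
python3 - <<'E'
from h import *
from scipy.optimize import differential_evolution as DE
C=cal("wrist"); im=cv2.imread("pics/w11.png"); G=grad(im)
D=lambda f,b:DE(lambda v:-f(v),b,seed=1,maxiter=60)
for n,f,b in [("cup",lambda v:score(G,C,circ(v[0],v[1],v[2],.055)),[(.49,.53),(.33,.365),(.028,.036)]),
 ("cupin",lambda v:score(G,C,circ(v[0],v[1],v[2],.055)),[(.49,.53),(.33,.365),(.014,.024)]),
 ("flange",lambda v:score(G,C,circ(v[0],v[1],.0275,.006)),[(.49,.52),(.23,.26)]),
 ("ring",lambda v:score(G,C,circ(v[0],v[1],.021,.010)),[(.49,.52),(.23,.26)]),
 ("ringtop",lambda v:score(G,C,circ(v[0],v[1],v[2],.014)),[(.49,.52),(.23,.26),(.012,.02)])]:
    r=D(f,b); print(n,r.x.round(4),round(r.fun,1))
E
```

```text
cup [0.5094 0.349  0.032 ] -44.8
cupin [0.5093 0.3491 0.0201] -135.7
flange [0.5071 0.2477] -66.5
ring [0.5064 0.246 ] -152.6
ringtop [0.5064 0.2458 0.0185] -184.7
```

play_rows --motion '[{"x": 0.08,"y": -0.03,"z": 0.6,"rx": 0,"ry": 0,"rz": 0},{"x": 0,"y": 0,"z": 0.7,"rx": 0,"ry": 0,"rz": 0},{"x": 0,"y": 0,"z": 0.6,"rx": 0,"ry": 0,"rz": 0},{"x": 0,"y": 0,"z": 0.5,"rx": 0,"ry": 0,"rz": 0},{"x": 0,"y": 0,"z": 0.4,"rx": 0,"ry": 0,"rz": 0},{"x": 0,"y": 0,"z": 0.2,"rx": 0,"ry": 0,"rz": 0},{"x": 0,"y": 0,"z": 0.07,"rx": 0,"ry": 0,"rz": 0},{"x": 0,"y": 0,"z": 0,"rx": 0,"ry": 0,"rz": 0},{"x": 0,"y": 0,"z": 0,"rx": 0,"ry": 0,"rz": 0}]'

```text
clock: 37.95
tool_pos: [0.4383, 0.3468, 0.0066]
orientation: [-180.0, -0.1, -0.1]
force: [0.6, 0.1, -0.7]
opening: 0.0543
gripper_force: 30.0
```

play_rows --fingers 0.48 --motion '[{"x": 0,"y": 0,"z": 0,"rx": 0,"ry": 0,"rz": 0},{"x": 0,"y": 0,"z": 0,"rx": 0,"ry": 0,"rz": 0},{"x": 0,"y": 0,"z": 0,"rx": 0,"ry": 0,"rz": 0},{"x": 0,"y": 0,"z": -0.4,"rx": 0,"ry": 0,"rz": 0},{"x": 0,"y": 0,"z": -1,"rx": 0,"ry": 0,"rz": 0},{"x": 0,"y": 0,"z": -1,"rx": 0,"ry": 0,"rz": 0},{"x": 0,"y": 0,"z": -1,"rx": 0,"ry": 0,"rz": 0},{"x": 0,"y": 0,"z": -1,"rx": 0,"ry": 0,"rz": 0},{"x": 0,"y": 0,"z": -1,"rx": 0,"ry": 0,"rz": 0},{"x": 0,"y": 0,"z": 0,"rx": 0,"ry": 0,"rz": 0}]'

```text
clock: 39.2
tool_pos: [0.4389, 0.3477, 0.1441]
orientation: [-179.8, -0.2, -0.0]
force: [-0.8, -0.5, 0.1]
opening: 0.0648
gripper_force: 0.0
```

```bash
python3 - <<'E'
from h import *
o=ctrl.get_obs(); print(o["joint_pos"].round(1))
fix([.60,.299,.17],-90)
T=cal("top"); im=cams.snapshot("top"); 
m=(cv2.inRange(cv2.cvtColor(im,cv2.COLOR_BGR2HSV),(8,90,90),(30,255,255)))
S=cams.snapshot("side"); cv2.imwrite("pics/s12.png",S); cv2.imwrite("pics/t12.png",im)
print("px",np.argwhere(m[165:200,150:190]).mean(0),m[165:200,150:190].sum()/255)
E
```

```text
[ 58.5  13.6 -20.8   0.1 -55.3  31.5]
pos [0.4389 0.3477 0.1441] [-179.8   -0.2   -0. ] t 39.2 turn [-0.08  0.   22.49] shift [ 1.95 -6.44 -1.04]
px [16.3968254  18.88888889] 63.0
```

play_rows --motion '[{"x": 0,"y": 0,"z": -0.8,"rx": 0,"ry": 0,"rz": 0},{"x": 0,"y": 0,"z": -0.8,"rx": 0,"ry": 0,"rz": 0.9},{"x": 0,"y": 0,"z": 0,"rx": 0,"ry": 0,"rz": 1},{"x": 0,"y": 0,"z": 0,"rx": 0,"ry": 0,"rz": 1},{"x": 0,"y": 0,"z": 0,"rx": 0,"ry": 0,"rz": 1},{"x": 0,"y": 0,"z": 0,"rx": 0,"ry": 0,"rz": 1},{"x": 0,"y": 0,"z": 0,"rx": 0,"ry": 0,"rz": 1},{"x": 0,"y": 0,"z": 0,"rx": 0,"ry": 0,"rz": 1},{"x": 0,"y": 0,"z": 0,"rx": 0,"ry": 0,"rz": 1},{"x": 0,"y": 0,"z": 0,"rx": 0,"ry": 0,"rz": 1},{"x": 0,"y": 0,"z": 0,"rx": 0,"ry": 0,"rz": 1},{"x": 0,"y": 0,"z": 0,"rx": 0,"ry": 0,"rz": 1},{"x": 0,"y": 0,"z": 0,"rx": 0,"ry": 0,"rz": 1},{"x": 0,"y": 0,"z": 0,"rx": 0,"ry": 0,"rz": 1},{"x": 0,"y": 0,"z": 0,"rx": 0,"ry": 0,"rz": 1},{"x": 0,"y": 0,"z": 0,"rx": 0,"ry": 0,"rz": 1},{"x": 0,"y": 0,"z": 0,"rx": 0,"ry": 0,"rz": 1},{"x": 0,"y": 0,"z": 0,"rx": 0,"ry": 0,"rz": 1},{"x": 0,"y": 0,"z": 0,"rx": 0,"ry": 0,"rz": 1},{"x": 0,"y": 0,"z": 0,"rx": 0,"ry": 0,"rz": 1}]'

```text
clock: 41.8
tool_pos: [0.4376, 0.3461, 0.1802]
orientation: [179.9, -0.1, -75.8]
force: [0.5, 0.4, -0.8]
opening: 0.0646
gripper_force: 0.0
```

play_rows --motion '[{"x": 0,"y": 0,"z": 0,"rx": 0,"ry": 0,"rz": 1},{"x": 0,"y": 0,"z": 0,"rx": 0,"ry": 0,"rz": 1},{"x": 0,"y": 0,"z": 0,"rx": 0,"ry": 0,"rz": 1},{"x": 0,"y": 0,"z": 0,"rx": 0,"ry": 0,"rz": 1},{"x": 0,"y": 0,"z": 0,"rx": 0,"ry": 0,"rz": 0.6},{"x": 0,"y": 0,"z": 0,"rx": 0,"ry": 0,"rz": 0}]'

```text
clock: 42.55
tool_pos: [0.4377, 0.3462, 0.1803]
orientation: [180.0, -0.1, -94.0]
force: [-0.5, 0.2, 0.5]
opening: 0.0648
gripper_force: 0.0
```

```bash
python3 -c "
from h import *
fix([.60,.299,.19],-94)"
```

```text
pos [0.4377 0.3462 0.1803] [ 1.8e+02 -1.0e-01 -9.4e+01] t 42.55 turn [ 0.   -0.02 -0.01] shift [ 1.43 -6.61 -0.39]
```

play_rows --motion '[{"x": 0.16,"y": -0.73,"z": -0.04,"rx": 0,"ry": 0,"rz": 0},{"x": 0.16,"y": -0.73,"z": -0.04,"rx": 0,"ry": 0,"rz": 0},{"x": 0.16,"y": -0.73,"z": -0.04,"rx": 0,"ry": 0,"rz": 0},{"x": 0.16,"y": -0.73,"z": -0.04,"rx": 0,"ry": 0,"rz": 0},{"x": 0.16,"y": -0.73,"z": -0.04,"rx": 0,"ry": 0,"rz": 0},{"x": 0.16,"y": -0.73,"z": -0.04,"rx": 0,"ry": 0,"rz": 0},{"x": 0.16,"y": -0.73,"z": -0.04,"rx": 0,"ry": 0,"rz": 0},{"x": 0.16,"y": -0.73,"z": -0.04,"rx": 0,"ry": 0,"rz": 0},{"x": 0.16,"y": -0.73,"z": -0.04,"rx": 0,"ry": 0,"rz": 0},{"x": 0,"y": 0,"z": 0,"rx": 0,"ry": 0,"rz": 0}]'

```text
clock: 43.8
tool_pos: [0.6006, 0.2984, 0.1899]
orientation: [-180.0, -0.0, -94.1]
force: [-1.1, -0.2, -1.5]
opening: 0.0648
gripper_force: 0.0
```

```bash
python3 - <<'E'
from h import *
import pickle
o,C,im=snap("w13"); pickle.dump(C,open("w13.pkl","wb")); print(o["tool_pos"],o["orientation"].round(1),w2p(C,[.637,.299,.024]))
s=cv2.imread("pics/side0.png")[120:280,60:320]; 
t=cv2.imread("pics/top0.png")[90:200,125:255]
A=np.zeros((600,800,3),np.uint8); A[:384,:512]=im
t2=cv2.resize(t,None,fx=2.2,fy=2.2,interpolation=cv2.INTER_CUBIC); A[:t2.shape[0],514:514+t2.shape[1]]=t2
s2=cv2.resize(s,None,fx=1.33,fy=1.33,interpolation=cv2.INTER_CUBIC); A[386:386+s2.shape[0],:s2.shape[1]]=s2[:214]
u=w2p(C,[.637,.299,.024]).astype(int); c=im[max(0,u[1]-50):u[1]+50,u[0]-60:u[0]+60]; c=cv2.resize(c,None,fx=3,fy=3,interpolation=cv2.INTER_CUBIC)[:350,:430]; A[250:250+c.shape[0],800-c.shape[1]:]=c; print(u,c.shape)
cv2.imwrite("pics/comp.png",A)
E
```

```text
[0.6005977  0.29842407 0.18990099] [-180.    -0.   -94.1] [222.78213574 176.6692779 ]
[222 176] (300, 360, 3)
```

View pics/comp.png

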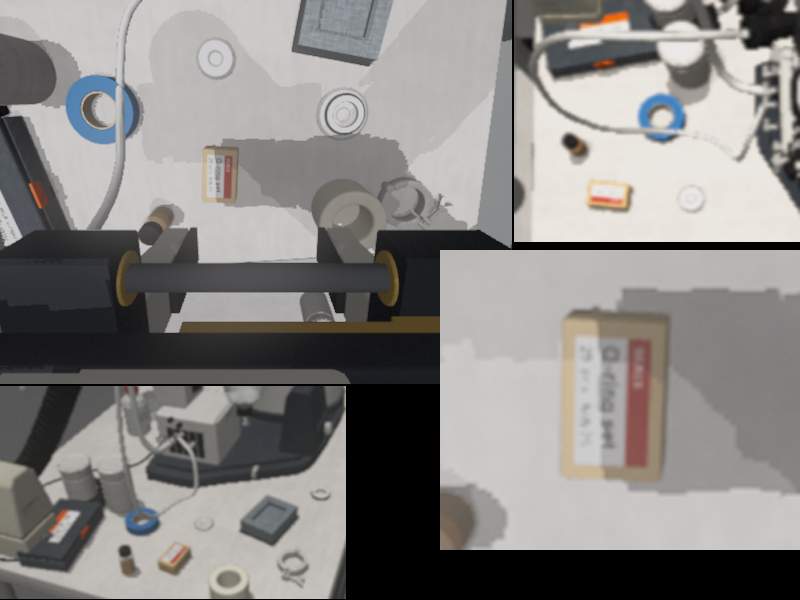

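The box is at wrist pixel ~(220,175). A hose crosses near the tape at wrist (118,150), which could meet the gripper body, so I'll triangulate it along with the box corners.

```bash
python3 - <<'E'
from h import *
import pickle; W=pickle.load(open("w13.pkl","rb")); T=cal("top")
q=np.array([p2w(W,(a-440)/3+162,(b-250)/3+126,.024) for a,b in((562,317),(667,319),(662,480),(562,477))])
print("box",q.mean(0).round(4),[round(float(np.linalg.norm(q[i]-q[i-1])),4) for i in range(4)],[np.degrees(np.arctan2(*(q[i]-q[j])[1::-1])).round(1) for i,j in((3,0),(2,1),(0,1),(3,2))])
for z in (0,.05,.1,.15,.2):
    print(z,"wrist hose",p2w(W,112,195,z).round(3)[:2],p2w(W,121,130,z).round(3)[:2],"top hose",[ (p2w(T,125+(a-514)/2.2,90+b/2.2,z)[:2]+[0,.0055]).round(3) for a,b in((560,112),(590,126),(620,130),(660,133))])
v=p2w(W,150,235,.06); print("vial cap",v)
E
```

```text
box [0.6401 0.2981 0.024 ] [0.0575, 0.0358, 0.0579, 0.0358] [np.float64(83.1), np.float64(83.1), np.float64(-5.2), np.float64(-5.9)]
0 wrist hose [0.769 0.317] [0.744 0.245] top hose [array([0.771, 0.378]), array([0.748, 0.333]), array([0.74 , 0.289]), array([0.734, 0.23 ])]
0.05 wrist hose [0.744 0.303] [0.723 0.242] top hose [array([0.756, 0.364]), array([0.734, 0.321]), array([0.727, 0.279]), array([0.72 , 0.222])]
0.1 wrist hose [0.719 0.29 ] [0.701 0.239] top hose [array([0.741, 0.35 ]), array([0.72 , 0.309]), array([0.713, 0.268]), array([0.707, 0.214])]
0.15 wrist hose [0.694 0.276] [0.68  0.235] top hose [array([0.726, 0.337]), array([0.706, 0.297]), array([0.699, 0.258]), array([0.693, 0.206])]
0.2 wrist hose [0.669 0.262] [0.658 0.232] top hose [array([0.711, 0.323]), array([0.691, 0.285]), array([0.685, 0.247]), array([0.68 , 0.197])]
vial cap [0.70987188 0.34407902 0.06      ]
```

The hose hangs at about z 0.08–0.1 near x 0.715. I'll grip the box along its 58 mm length instead, fingers along y and body clear, with yaw -186.5.

play_rows --fingers 0.82 --motion '[{"x": 0,"y": 0,"z": 0,"rx": 0,"ry": 0,"rz": 1},{"x": 0,"y": 0,"z": 0,"rx": 0,"ry": 0,"rz": 1},{"x": 0,"y": 0,"z": 0,"rx": 0,"ry": 0,"rz": 1},{"x": 0,"y": 0,"z": 0,"rx": 0,"ry": 0,"rz": 1},{"x": 0,"y": 0,"z": 0,"rx": 0,"ry": 0,"rz": 1},{"x": 0,"y": 0,"z": 0,"rx": 0,"ry": 0,"rz": 1},{"x": 0,"y": 0,"z": 0,"rx": 0,"ry": 0,"rz": 1},{"x": 0,"y": 0,"z": 0,"rx": 0,"ry": 0,"rz": 1},{"x": 0,"y": 0,"z": 0,"rx": 0,"ry": 0,"rz": 1},{"x": 0,"y": 0,"z": 0,"rx": 0,"ry": 0,"rz": 1},{"x": 0,"y": 0,"z": 0,"rx": 0,"ry": 0,"rz": 1},{"x": 0,"y": 0,"z": 0,"rx": 0,"ry": 0,"rz": 1},{"x": 0,"y": 0,"z": 0,"rx": 0,"ry": 0,"rz": 1},{"x": 0,"y": 0,"z": 0,"rx": 0,"ry": 0,"rz": 1},{"x": 0,"y": 0,"z": 0,"rx": 0,"ry": 0,"rz": 1},{"x": 0,"y": 0,"z": 0,"rx": 0,"ry": 0,"rz": 1},{"x": 0,"y": 0,"z": 0,"rx": 0,"ry": 0,"rz": 1},{"x": 0,"y": 0,"z": 0,"rx": 0,"ry": 0,"rz": 1},{"x": 0,"y": 0,"z": 0,"rx": 0,"ry": 0,"rz": 1},{"x": 0,"y": 0,"z": 0,"rx": 0,"ry": 0,"rz": 1}]'

```text
clock: 46.35
tool_pos: [0.5988, 0.2993, 0.1905]
orientation: [180.0, 0.0, -174.2]
force: [0.1, -0.0, 0.1]
opening: 0.0797
gripper_force: 0.0
```

play_rows --motion '[{"x": 0,"y": 0,"z": 0,"rx": 0,"ry": 0,"rz": 1},{"x": 0,"y": 0,"z": 0,"rx": 0,"ry": 0,"rz": 1},{"x": 0,"y": 0,"z": 0,"rx": 0,"ry": 0,"rz": 1},{"x": 0,"y": 0,"z": 0,"rx": 0,"ry": 0,"rz": 0.1},{"x": -0.5,"y": 0.06,"z": 0.6,"rx": 0,"ry": 0,"rz": 0},{"x": -0.5,"y": 0.06,"z": 0.6,"rx": 0,"ry": 0,"rz": 0},{"x": -0.5,"y": 0.06,"z": 0.6,"rx": 0,"ry": 0,"rz": 0},{"x": 0,"y": 0,"z": 0,"rx": 0,"ry": 0,"rz": 0}]'

```text
clock: 47.35
tool_pos: [0.6372, 0.2983, 0.1422]
orientation: [-179.8, -0.1, 173.5]
force: [-0.1, 0.9, -0.7]
opening: 0.0802
gripper_force: 0.0
```

```bash
python3 - <<'E'
from h import *
from scipy.optimize import differential_evolution as DE
o,C,im=snap("w14"); G=grad(im)
r=DE(lambda v:-score(G,C,rect(v[0],v[1],np.radians(v[2]),.058,.036,.024),228),[(.625,.655),(.283,.313),(75,92)],seed=1,maxiter=60); print(r.x.round(4),r.fun,o["joint_pos"].round(1))
fix([.6401,.2981,.013],-186.5)
E
```

```text
[ 0.6364  0.2994 82.2859] -60.30659103393555 [  40.9   26.5   -1.4    0.   -62.3 -137.4]
pos [0.6372 0.2986 0.1435] [-1.799e+02 -1.000e-01  1.735e+02] t 47.4 turn [-0.03 -0.02  0.  ] shift [-0.12 -0.01  5.22]
```

play_rows --motion '[{"x": -0.05,"y": 0,"z": 0.8,"rx": 0,"ry": 0,"rz": 0},{"x": 0,"y": 0,"z": 0.9,"rx": 0,"ry": 0,"rz": 0},{"x": 0,"y": 0,"z": 0.9,"rx": 0,"ry": 0,"rz": 0},{"x": 0,"y": 0,"z": 0.9,"rx": 0,"ry": 0,"rz": 0},{"x": 0,"y": 0,"z": 0.8,"rx": 0,"ry": 0,"rz": 0},{"x": 0,"y": 0,"z": 0.6,"rx": 0,"ry": 0,"rz": 0},{"x": 0,"y": 0,"z": 0.3,"rx": 0,"ry": 0,"rz": 0},{"x": 0,"y": 0,"z": 0,"rx": 0,"ry": 0,"rz": 0}]'

```text
clock: 48.4
tool_pos: [0.6383, 0.2991, 0.015]
orientation: [-180.0, 0.0, 173.6]
force: [0.7, -0.6, 0.3]
opening: 0.0799
gripper_force: 0.0
```

play_rows --fingers -1 --motion '[{"x": 0,"y": 0,"z": 0,"rx": 0,"ry": 0,"rz": 0},{"x": 0,"y": 0,"z": 0,"rx": 0,"ry": 0,"rz": 0},{"x": 0,"y": 0,"z": 0,"rx": 0,"ry": 0,"rz": 0},{"x": 0,"y": 0,"z": 0,"rx": 0,"ry": 0,"rz": 0},{"x": 0,"y": 0,"z": 0,"rx": 0,"ry": 0,"rz": 0}]'

```text
clock: 49.02
tool_pos: [0.6387, 0.2993, 0.0159]
orientation: [180.0, 0.1, 173.6]
force: [-0.6, -0.1, 4.7]
opening: 0.0576
gripper_force: 30.0
```

play_rows --motion '[{"x": 0,"y": 0,"z": -0.5,"rx": 0,"ry": 0,"rz": 0},{"x": 0,"y": 0,"z": -1,"rx": 0,"ry": 0,"rz": 0},{"x": 0,"y": 0,"z": -1,"rx": 0,"ry": 0,"rz": 0},{"x": 0,"y": 0,"z": -1,"rx": 0,"ry": 0,"rz": 0},{"x": 0,"y": 0,"z": -1,"rx": 0,"ry": 0,"rz": 0},{"x": 0,"y": 0,"z": 0,"rx": 0,"ry": 0,"rz": 0}]'

```text
clock: 49.78
tool_pos: [0.6395, 0.2999, 0.131]
orientation: [179.8, 0.2, 173.6]
force: [-0.7, 0.3, 0.0]
opening: 0.058
gripper_force: 30.0
```

```bash
python3 - <<'E'
from h import *
from scipy.optimize import differential_evolution as DE
o,C,im=snap("w15"); t=o["tool_pos"]
# held box: tan/orange-ish pixels, extents
hsv=cv2.cvtColor(im,cv2.COLOR_BGR2HSV); m=cv2.inRange(hsv,(5,60,60),(30,255,255)); m[:, :170]=0; m[:,350:]=0
p=np.argwhere(m[120:300]); print(len(p), p.min(0)+[120,0] if len(p) else 0,p.max(0)+[120,0] if len(p) else 0)
for dx in (-.018,.018):  # tool x edges of the top face, and bottom
    M=R.from_euler("xyz",o["orientation"],degrees=True).as_matrix()
    print(dx,[w2p(C,t+M@np.array([dx,dy,-.011])).round(1).tolist() for dy in(-.028,0,.028)],w2p(C,t+M@np.array([dx,0,.013])).round(1))
col=cv2.GaussianBlur(im,(3,3),0)[185:262,250]; print(col.tolist()[::1])
print(o["opening"],o["gripper_force"]); fix([.504,.1402,.10],-193)
E
```

```text
2471 [209 202] [262 313]
-0.018 [[203.4, 284.6], [256.7, 284.5], [310.0, 284.5]] [256.7 261.9]
0.018 [[199.9, 220.6], [256.7, 220.6], [313.4, 220.6]] [256.7 204.8]
[[194, 195, 198], [194, 196, 198], [194, 196, 199], [195, 196, 199], [195, 197, 200], [195, 197, 200], [195, 197, 200], [194, 196, 199], [194, 196, 199], [194, 196, 199], [194, 195, 198], [194, 195, 198], [194, 195, 198], [194, 195, 198], [193, 195, 198], [193, 195, 197], [192, 194, 197], [192, 194, 197], [192, 193, 196], [192, 193, 196], [192, 193, 196], [186, 188, 191], [158, 162, 168], [114, 123, 132], [88, 101, 111], [84, 98, 109], [84, 98, 110], [85, 99, 111], [85, 100, 112], [86, 101, 112], [86, 102, 114], [87, 102, 115], [88, 103, 116], [88, 104, 117], [88, 105, 117], [88, 105, 118], [89, 107, 121], [94, 114, 128], [101, 122, 137], [104, 126, 143], [104, 127, 144], [104, 127, 143], [104, 127, 143], [104, 127, 143], [103, 127, 143], [100, 123, 141], [89, 106, 136], [72, 82, 129], [62, 68, 125], [59, 64, 123], [59, 64, 123], [59, 64, 124], [59, 64, 124], [59, 63, 124], [58, 63, 123], [58, 62, 123], [58, 63, 123], [58, 63, 123], [58, 63, 123], [64, 69, 125], [88, 91, 133], [124, 126, 146], [149, 150, 155], [155, 156, 158], [155, 156, 158], [155, 156, 158], [155, 156, 158], [151, 152, 153], [134, 134, 136], [116, 116, 119], [122, 122, 124], [139, 139, 141], [147, 147, 149], [148, 148, 150], [148, 148, 150], [149, 150, 151], [148, 149, 150]]
0.058030827729251895 29.959192872047424
pos [0.6387 0.2995 0.1292] [1.799e+02 1.000e-01 1.735e+02] t 49.83 turn [0.03 0.03 1.63] shift [ 3.82 -7.42  1.17]
```

The box is gripped 1 mm off centre, which is fine. I'll carry it over the pocket.

play_rows --motion '[{"x": 0,"y": 0,"z": 0,"rx": 0,"ry": 0,"rz": 0.82},{"x": 0,"y": 0,"z": 0,"rx": 0,"ry": 0,"rz": 0.82},{"x": 0.32,"y": -0.62,"z": 0,"rx": 0,"ry": 0,"rz": 0},{"x": 0.32,"y": -0.62,"z": 0,"rx": 0,"ry": 0,"rz": 0},{"x": 0.32,"y": -0.62,"z": 0,"rx": 0,"ry": 0,"rz": 0},{"x": 0.32,"y": -0.62,"z": 0,"rx": 0,"ry": 0,"rz": 0},{"x": 0.32,"y": -0.62,"z": 0,"rx": 0,"ry": 0,"rz": 0},{"x": 0.32,"y": -0.62,"z": 0,"rx": 0,"ry": 0,"rz": 0},{"x": 0.32,"y": -0.62,"z": 0,"rx": 0,"ry": 0,"rz": 0},{"x": 0.32,"y": -0.62,"z": 0,"rx": 0,"ry": 0,"rz": 0},{"x": 0.32,"y": -0.62,"z": 0,"rx": 0,"ry": 0,"rz": 0},{"x": 0.32,"y": -0.62,"z": 0,"rx": 0,"ry": 0,"rz": 0},{"x": 0.32,"y": -0.61,"z": 0,"rx": 0,"ry": 0,"rz": 0},{"x": 0.32,"y": -0.61,"z": 0,"rx": 0,"ry": 0,"rz": 0},{"x": 0,"y": 0,"z": 0,"rx": 0,"ry": 0,"rz": 0},{"x": 0,"y": 0,"z": 0,"rx": 0,"ry": 0,"rz": 0}]'

```text
clock: 51.82
tool_pos: [0.5034, 0.1402, 0.128]
orientation: [180.0, 0.1, 167.0]
force: [0.7, 0.3, -0.4]
opening: 0.0573
gripper_force: 30.0
```

```bash
python3 - <<'E'
from h import *
from scipy.optimize import differential_evolution as DE
o,C,im=snap("w16"); G=grad(im)
r=DE(lambda v:-score(G,C,rect(v[0],v[1],np.radians(v[2]),.097,.0745,.03),205),[(.49,.52),(.125,.155),(70,84)],seed=1,maxiter=60); print("foam",r.x.round(4),r.fun)
b=cal("wrist"); fix([.5035,.140,.0355],-193)
import pickle
for n in ("w9",):
    W=pickle.load(open("w9.pkl","rb")); G=grad(cv2.imread("pics/w9.png"))
    r=DE(lambda v:-score(G,W,rect(v[0],v[1],np.radians(v[2]),v[3],v[4],.03)),[(.49,.52),(.125,.155),(70,84),(.093,.106),(.07,.082)],seed=1,maxiter=60); print("foam w9",r.x.round(4),r.fun)
    r=DE(lambda v:-score(G,W,rect(v[0],v[1],np.radians(v[2]),v[3],v[4],.03)),[(.49,.52),(.13,.15),(73,81),(.061,.070),(.04,.048)],seed=1,maxiter=60); print("pocket w9",r.x.round(4),r.fun)
E
```

```text
foam [ 0.4983  0.1403 75.7893] -119.21102142333984
pos [0.5035 0.1403 0.1279] [1.80e+02 1.00e-01 1.67e+02] t 51.88 turn [ 0.01  0.02 -0.  ] shift [-0.   -0.01  3.7 ]
foam w9 [ 0.5029  0.1404 75.82    0.1012  0.0805] -128.9126739501953
pocket w9 [4.90500e-01 1.44000e-01 7.57194e+01 6.29000e-02 4.47000e-02] -73.20654296875
```

play_rows --motion '[{"x": 0.06,"y": 0,"z": 0.5,"rx": 0,"ry": 0,"rz": 0.22},{"x": 0,"y": 0,"z": 0.8,"rx": 0,"ry": 0,"rz": 0},{"x": 0,"y": 0,"z": 0.8,"rx": 0,"ry": 0,"rz": 0},{"x": 0,"y": 0,"z": 0.6,"rx": 0,"ry": 0,"rz": 0},{"x": 0,"y": 0,"z": 0.4,"rx": 0,"ry": 0,"rz": 0},{"x": 0,"y": 0,"z": 0.2,"rx": 0,"ry": 0,"rz": 0},{"x": 0,"y": 0,"z": 0,"rx": 0,"ry": 0,"rz": 0}]'

```text
clock: 52.75
tool_pos: [0.5016, 0.1404, 0.0451]
orientation: [-180.0, 0.0, 166.1]
force: [0.1, -0.5, -0.5]
opening: 0.0574
gripper_force: 30.0
```

play_rows --motion '[{"x": 0,"y": 0,"z": 0.1,"rx": 0,"ry": 0,"rz": 0},{"x": 0,"y": 0,"z": 0.1,"rx": 0,"ry": 0,"rz": 0},{"x": 0,"y": 0,"z": 0.1,"rx": 0,"ry": 0,"rz": 0},{"x": 0,"y": 0,"z": 0,"rx": 0,"ry": 0,"rz": 0}]'

```text
clock: 53.25
tool_pos: [0.5015, 0.1403, 0.0376]
orientation: [-180.0, 0.0, 166.1]
force: [0.1, -0.6, -0.1]
opening: 0.0576
gripper_force: 30.0
```

It has entered the pocket without contact. I'll go on to the floor.

play_rows --motion '[{"x": 0,"y": 0,"z": 0.06,"rx": 0,"ry": 0,"rz": 0},{"x": 0,"y": 0,"z": 0.04,"rx": 0,"ry": 0,"rz": 0},{"x": 0,"y": 0,"z": 0,"rx": 0,"ry": 0,"rz": 0}]'

```text
clock: 53.62
tool_pos: [0.5017, 0.1404, 0.0359]
orientation: [180.0, 0.1, 166.1]
force: [-2.5, 0.1, 7.6]
opening: 0.0573
gripper_force: 30.0
```

play_rows --motion '[{"x": 0,"y": 0,"z": 0.04,"rx": 0,"ry": 0,"rz": 0},{"x": 0,"y": 0,"z": 0.03,"rx": 0,"ry": 0,"rz": 0},{"x": 0,"y": 0,"z": 0,"rx": 0,"ry": 0,"rz": 0}]'

```text
clock: 54.0
tool_pos: [0.5017, 0.1404, 0.0358]
orientation: [180.0, 0.1, 166.2]
force: [-9.8, -1.0, 27.3]
opening: 0.0575
gripper_force: 30.0
```

Contact came at TCP 0.0359, exactly the seated height (0.020 + 0.0159), with 27 N pressed. I'll release, then check by pressing on the lid with closed fingers.

play_rows --fingers 0.7 --motion '[{"x": 0,"y": 0,"z": -0.05,"rx": 0,"ry": 0,"rz": 0},{"x": 0,"y": 0,"z": 0,"rx": 0,"ry": 0,"rz": 0},{"x": 0,"y": 0,"z": 0,"rx": 0,"ry": 0,"rz": 0},{"x": 0,"y": 0,"z": -0.4,"rx": 0,"ry": 0,"rz": 0},{"x": 0,"y": 0,"z": -0.5,"rx": 0,"ry": 0,"rz": 0},{"x": 0,"y": 0,"z": -0.2,"rx": 0,"ry": 0,"rz": 0}]'

```text
clock: 54.75
tool_pos: [0.5022, 0.1408, 0.0636]
orientation: [179.9, 0.1, 166.1]
force: [-0.3, -0.5, 0.5]
opening: 0.0742
gripper_force: 0.0
```

play_rows --fingers -1 --motion '[{"x": 0,"y": 0,"z": 0,"rx": 0,"ry": 0,"rz": 0},{"x": 0,"y": 0,"z": 0,"rx": 0,"ry": 0,"rz": 0},{"x": 0,"y": 0,"z": 0,"rx": 0,"ry": 0,"rz": 0},{"x": 0,"y": 0,"z": 0,"rx": 0,"ry": 0,"rz": 0},{"x": 0,"y": 0,"z": 0,"rx": 0,"ry": 0,"rz": 0},{"x": 0,"y": 0,"z": 0,"rx": 0,"ry": 0,"rz": 0},{"x": 0,"y": 0,"z": 0,"rx": 0,"ry": 0,"rz": 0},{"x": 0,"y": 0,"z": 0,"rx": 0,"ry": 0,"rz": 0}]'

```text
clock: 55.75
tool_pos: [0.5016, 0.1404, 0.0622]
orientation: [180.0, 0.0, 166.1]
force: [-0.1, -0.3, 0.3]
opening: 0.002
gripper_force: 0.0
```

Press: the lid is expected at z 0.044, which is 0.73 units down.

play_rows --motion '[{"x": 0,"y": 0,"z": 0.4,"rx": 0,"ry": 0,"rz": 0},{"x": 0,"y": 0,"z": 0.2,"rx": 0,"ry": 0,"rz": 0},{"x": 0,"y": 0,"z": 0.1,"rx": 0,"ry": 0,"rz": 0},{"x": 0,"y": 0,"z": 0.06,"rx": 0,"ry": 0,"rz": 0},{"x": 0,"y": 0,"z": 0.04,"rx": 0,"ry": 0,"rz": 0},{"x": 0,"y": 0,"z": 0,"rx": 0,"ry": 0,"rz": 0}]'

```text
clock: 56.5
tool_pos: [0.5013, 0.1401, 0.0442]
orientation: [-180.0, 0.0, 166.2]
force: [-10.4, -1.2, 25.5]
opening: 0.0002
gripper_force: 12.9
```

play_rows --motion '[{"x": 0,"y": 0,"z": -0.8,"rx": 0,"ry": 0,"rz": 0},{"x": 0,"y": 0,"z": -1,"rx": 0,"ry": 0,"rz": 0},{"x": 0,"y": 0,"z": -1,"rx": 0,"ry": 0,"rz": 0},{"x": 0,"y": 0,"z": -1,"rx": 0,"ry": 0,"rz": 0},{"x": 0,"y": 0,"z": -1,"rx": 0,"ry": 0,"rz": 0},{"x": 0,"y": 0,"z": -1,"rx": 0,"ry": 0,"rz": 0},{"x": 0.5,"y": 0,"z": 0,"rx": 0,"ry": 0,"rz": 0},{"x": 0.5,"y": 0.5,"z": 0,"rx": 0,"ry": 0,"rz": 0},{"x": 0.3,"y": 0.5,"z": 0,"rx": 0,"ry": 0,"rz": 0},{"x": 0,"y": 0,"z": 0,"rx": 0,"ry": 0,"rz": 0}]'

```text
clock: 57.75
tool_pos: [0.4755, 0.1738, 0.1867]
orientation: [-180.0, 0.0, 166.2]
force: [-0.7, 0.1, -0.4]
opening: 0.0006
gripper_force: 0.0
```

```bash
python3 - <<'E'
from h import *
from scipy.optimize import differential_evolution as DE
o,C,im=snap("w17"); G=grad(im); D=lambda f,b:DE(lambda v:-f(v),b,seed=1,maxiter=60)
for n,f,b in [("cup",lambda v:score(G,C,circ(v[0],v[1],.020,.055),225),[(.49,.53),(.335,.365)]),
 ("flange",lambda v:score(G,C,circ(v[0],v[1],.0275,.006),225),[(.495,.52),(.235,.255)]),
 ("ring",lambda v:score(G,C,circ(v[0],v[1],.021,.010),225),[(.49,.52),(.23,.26)]),
 ("clampring",lambda v:score(G,C,circ(v[0],v[1],.028,.012),225),[(.42,.455),(.33,.365)]),
 ("box",lambda v:score(G,C,rect(v[0],v[1],np.radians(v[2]),.058,.036,v[3]),225),[(.49,.515),(.13,.15),(70,84),(.038,.056)])]:
    r=D(f,b); print(n,r.x.round(4),round(r.fun,1))
print(o["tool_pos"],[w2p(C,p).round(0).tolist() for p in ([.508,.349,.055],[.506,.245,.006],[.502,.14,.044],[.438,.347,.012])])
E
```

```text
cup [0.508  0.3481] -138.1
flange [0.5163 0.2502] -57.7
ring [0.5048 0.2444] -114.1
clampring [0.436  0.3415] -111.3
box [5.0430e-01 1.4020e-01 7.5694e+01 4.2400e-02] -132.8
[0.47549832 0.17375344 0.18667068] [[448.0, 172.0], [326.0, 182.0], [230.0, 212.0], [416.0, 96.0]]
```

The lid is at 0.0442 m (0.044 expected), so the box is fully home. Ring, flange and clamp are in place, and the arm is clear.

```bash
python3 -c "
from plant import workorder
print(workorder.close_job())"
```

```text
the job is handed in; nothing more can be done
None
```

I did the four steps in the order asked and handed the job in at about 58 s of the 106 s; no verdict came back: the flange is midway with the ring centred on it, the clamp is in front of the cup about 9 mm clear, and the box is pressed home (lid at 44 mm).

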